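Charge the grinding jar with the scoop

ROBOT

A 6-joint arm with a two-finger parallel gripper is mounted at the origin on a cart in front of the work surface, level with it; the furniture and walls round the work are solid. World frame = base frame: x ahead of the robot, y to its left, z up, the work surface at z = 0. Lengths are in m, angles in rad, forces in N, time in s.
With the tool pointing down it reaches from about 0.375 to 0.9 m from the base axis. Payload 3.1 kg.
Tool frame: the origin (TCP) lies between the finger pads; the fingertips stand 8 mm ahead of it and the grasp point (between the pads) lies 11 mm behind it; z points along the fingers, y is the line along which they close (so a half turn about z gives the same grasp; the last joint's range is limited). The gripper opens to 87 mm and grips with 3 to 60 N. Pads are 19 mm wide; open, the fingers measure 117 mm over their backs; the gripper's body (75 mm by 190 mm) begins 51 mm behind the grasp point.
Start: joints at [-1.327, 0.527, 1.433, -0, 1.181, -0.178], TCP at [0.256, -0.57, 0.231] pointing down, gripper open.
Joint ranges: [-3.08, 3.08], [-0.75, 2.2], [0.22, 2.44], [-1.43, 4.57], [0, 2.65], [-2.85, 2.85]. Speed limits (rad/s): [2.79, 2.79, 3.14, 3.14, 3.14, 3.14].

INTERFACE

Orientations are given as a unit quaternion [x, y, z, w].
In Python, from rig import robot gives the robot as it stands.
- The arm moves only by the tool move_arm, never from a script. Its argument "motion" is text: rows parted by semicolons, each of 5 numbers parted by spaces: the opening, from -1 (shut) to 1 (fully open), then the shift along the tool's x, y, z normalised to -1 to 1, where 1 is 0.2 m, then the turn about the tool's z normalised to -1 to 1, where 1 is pi rad. A call has 1 to 12 rows; each row is the pose to reach, as a shift and turn from the pose commanded when the call began, along the tool's axes at that moment, turning the shorter way round; what a row does not reach only later rows make up. A row lasts 1/12 s, in which the tool goes at most 41.7 mm and 7.16 degrees, less where a joint would pass 70% of its speed; a pose out of reach is approached as far as the arm can. A call with a number of a shift or a turn outside -1 to 1 is refused whole. A call with a gripper value outside its range is refused whole. The fingers move at their own pace and stop on an object; "newtons" is the grip in N (left out, the last holds). Time passes only in rows, so rows that repeat a pose let the fingers close. It gives the time, the measured TCP pose, the force, the opening and the grip force at its end, in the units of the state.
- robot.get_obs(): the state, without advancing time (a new reading comes with each control period).
- robot.camera(name): name is "side" or "top" or "wrist"; returns (picture, depth): 420x560x3 uint8, red, green, blue; 420x560 float32, m along the optical axis (not along the pixel's ray), 0 where there is no reading.
- robot.camera_model(name): a dict with "mtx" (3x3 intrinsics, pixels), "D" ([k1, k2, p1, p2, k3] as OpenCV has them; the pictures are not rectified), "position" and "attitude" of the camera in the world. Camera axes: x right, y down, z forward; pixel columns grow to the right and rows downward; lengths in m; the calibration is good to about 2 mm. A picture is of the moment at which its call begins: read the wrist's pose just before it. camera_model takes no time and is no camera call; for the wrist camera it gives the pose at the moment of the call.
- robot.hand_in(): hands the job in; it is judged then, once.
The state is a dict: "time": time; "q": joint angles; "joint_velocities": joint speeds; "joint_torque": joint torques, N m; "position": TCP position; "tool_rot": TCP orientation; "ft_force": force on the tool from outside, world axes, zero at the start; "moment": the same for the moment, N m; "grip_width": finger opening in m; "grip_force": force on a finger pad.
Only numpy, scipy, OpenCV 4.12 (cv2) and the standard library are available. Lean on these libraries where they do the work, as an engineer would, in place of code of your own. Each camera call takes 0.05 s, during which the arm holds its last target. There are 200 camera calls.

TASK

Pick up the scoop by its handle, scoop grinding balls out of the steel tray and tip at least three of them into the grinding jar, without touching the balls with the fingers; the other balls stay in the tray or go into the jar too, none is spilled. Stand the scoop upright on the bench again, clear of tray and jar. With the balls in, swing the jar's lid over and press firmly down on it so that it is fully shut.

Things in the scene. Friction and masses are not known exactly. Their poses are not given: they have to be found in the camera images.
- ball_0: Smooth white ceramic grinding ball, 20 mm diameter, 25 g; origin at its centre. One of four alike, in the steel tray at the start.
- ball_1: Smooth white ceramic grinding ball, 20 mm diameter, 25 g; origin at its centre. One of four alike, in the steel tray at the start.
- ball_2: Smooth white ceramic grinding ball, 20 mm diameter, 25 g; origin at its centre. One of four alike, in the steel tray at the start.
- ball_3: Smooth white ceramic grinding ball, 20 mm diameter, 25 g; origin at its centre. One of four alike, in the steel tray at the start.
- ball_tray: Narrow open steel tray fixed to the bench, 156 (x) x 80 (y) x 34 mm high outside, rim to 36 mm; walls and floor 3 mm thick, inside 150 x 74 mm. Origin at the centre of its underside, z up, x along the long side. The four balls lie in its +x half at the start.
- scoop: Steel scoop standing on its flat bottom: bowl 60 (x) x 62 (y) mm, open at the nose (+x), 2 mm sheet, thin lip; side walls 24 mm high, raked down to the floor 18 mm behind the lip; back wall 30 mm. At the back (-x) an upright handle: stem, then black grip 16 x 16 mm in section from z = 54 to 122 mm, centred at x = -34.5 mm. Origin at the centre of the bowl's underside, z up. 160 g.
- scoop_grip (a point): Point on the axis of the scoop's black grip, 92 mm above its underside; axes as the scoop's.
- scoop_nose (a point): Middle of the scoop's front lip, on the underside; axes as the scoop's.
- jar: Round steel grinding jar fixed to the bench, 96 mm outside diameter, 62 mm high, wall 5 mm, floor 6 mm. Origin at the centre of its underside, z up; the hinge of its lid is at its +x side.
- jar_mouth (a point): Centre of the jar's mouth at the height of the rim (opening 86 mm across); axes as the jar's.
- jar_hinge (a point): Middle of the lid's hinge axis, 54 mm from the jar's axis along the jar's +x, 64 mm above the bench; the hinge axis is the jar's y.
- jar_lid_middle (a point): Centre of the lid's outer face (7 mm off the plane of the hinge axis), 54 mm from the hinge axis; its z is the lid's outward normal (up when shut), its -x points from the hinge to the front lip, whose edge is 111 mm from the hinge axis. Steel disc, 96 mm diameter, 6 mm thick.
- jar_lid (a joint): Angle of the jar's lid in rad: 0 fully shut, about 1.57 standing upright, 1.9 fully open. A stiff hinge: the lid stays where it is left and must be pushed shut.

How it is judged:
On the way, in this order (a step that is already met when the one before it is completed fails the run):
1. at least one ball lies in the scoop, and the scoop is lifted clear of the tray (its underside more than 7 cm above the bench) (height (world z) of scoop above 0.07 m and ((x of ball_0 in the frame of scoop between -0.03 and 0.03 m and y of ball_0 in the frame of scoop between -0.03 and 0.03 m and z of ball_0 in the frame of scoop between 0.005 and 0.04 m) or (x of ball_1 in the frame of scoop between -0.03 and 0.03 m and y of ball_1 in the frame of scoop between -0.03 and 0.03 m and z of ball_1 in the frame of scoop between 0.005 and 0.04 m) or (x of ball_2 in the frame of scoop between -0.03 and 0.03 m and y of ball_2 in the frame of scoop between -0.03 and 0.03 m and z of ball_2 in the frame of scoop between 0.005 and 0.04 m) or (x of ball_3 in the frame of scoop between -0.03 and 0.03 m and y of ball_3 in the frame of scoop between -0.03 and 0.03 m and z of ball_3 in the frame of scoop between 0.005 and 0.04 m))), for 0.2 s.
2. at least three balls lie in the jar ((((horizontal distance between ball_0 and jar below 0.046 m and z of ball_0 in the frame of jar between 0.005 and 0.06 m) and (horizontal distance between ball_1 and jar below 0.046 m and z of ball_1 in the frame of jar between 0.005 and 0.06 m) and (horizontal distance between ball_2 and jar below 0.046 m and z of ball_2 in the frame of jar between 0.005 and 0.06 m)) or ((horizontal distance between ball_0 and jar below 0.046 m and z of ball_0 in the frame of jar between 0.005 and 0.06 m) and (horizontal distance between ball_1 and jar below 0.046 m and z of ball_1 in the frame of jar between 0.005 and 0.06 m) and (horizontal distance between ball_3 and jar below 0.046 m and z of ball_3 in the frame of jar between 0.005 and 0.06 m)) or ((horizontal distance between ball_0 and jar below 0.046 m and z of ball_0 in the frame of jar between 0.005 and 0.06 m) and (horizontal distance between ball_2 and jar below 0.046 m and z of ball_2 in the frame of jar between 0.005 and 0.06 m) and (horizontal distance between ball_3 and jar below 0.046 m and z of ball_3 in the frame of jar between 0.005 and 0.06 m)) or ((horizontal distance between ball_1 and jar below 0.046 m and z of ball_1 in the frame of jar between 0.005 and 0.06 m) and (horizontal distance between ball_2 and jar below 0.046 m and z of ball_2 in the frame of jar between 0.005 and 0.06 m) and (horizontal distance between ball_3 and jar below 0.046 m and z of ball_3 in the frame of jar between 0.005 and 0.06 m)))), for 0.2 s.
3. the lid, fully shut (within 0.04 rad), is pressed down with more than 3 N, with at least three balls in the jar (value of joint jar_lid below 0.04 rad and contact force between anything else and jar above 3 N and (((horizontal distance between ball_0 and jar below 0.046 m and z of ball_0 in the frame of jar between 0.005 and 0.06 m) and (horizontal distance between ball_1 and jar below 0.046 m and z of ball_1 in the frame of jar between 0.005 and 0.06 m) and (horizontal distance between ball_2 and jar below 0.046 m and z of ball_2 in the frame of jar between 0.005 and 0.06 m)) or ((horizontal distance between ball_0 and jar below 0.046 m and z of ball_0 in the frame of jar between 0.005 and 0.06 m) and (horizontal distance between ball_1 and jar below 0.046 m and z of ball_1 in the frame of jar between 0.005 and 0.06 m) and (horizontal distance between ball_3 and jar below 0.046 m and z of ball_3 in the frame of jar between 0.005 and 0.06 m)) or ((horizontal distance between ball_0 and jar below 0.046 m and z of ball_0 in the frame of jar between 0.005 and 0.06 m) and (horizontal distance between ball_2 and jar below 0.046 m and z of ball_2 in the frame of jar between 0.005 and 0.06 m) and (horizontal distance between ball_3 and jar below 0.046 m and z of ball_3 in the frame of jar between 0.005 and 0.06 m)) or ((horizontal distance between ball_1 and jar below 0.046 m and z of ball_1 in the frame of jar between 0.005 and 0.06 m) and (horizontal distance between ball_2 and jar below 0.046 m and z of ball_2 in the frame of jar between 0.005 and 0.06 m) and (horizontal distance between ball_3 and jar below 0.046 m and z of ball_3 in the frame of jar between 0.005 and 0.06 m)))), for 0.1 s.
At the end, for the whole second after the job is handed in: At least three of the four balls lie in the jar and every other ball is in the jar or in the steel tray; the lid is shut to within 0.04 rad; the scoop stands upright (within 0.15 rad) and still on the bench, released, outside tray and jar ((((horizontal distance between ball_0 and jar below 0.046 m and z of ball_0 in the frame of jar between 0.005 and 0.06 m) and (horizontal distance between ball_1 and jar below 0.046 m and z of ball_1 in the frame of jar between 0.005 and 0.06 m) and (horizontal distance between ball_2 and jar below 0.046 m and z of ball_2 in the frame of jar between 0.005 and 0.06 m)) or ((horizontal distance between ball_0 and jar below 0.046 m and z of ball_0 in the frame of jar between 0.005 and 0.06 m) and (horizontal distance between ball_1 and jar below 0.046 m and z of ball_1 in the frame of jar between 0.005 and 0.06 m) and (horizontal distance between ball_3 and jar below 0.046 m and z of ball_3 in the frame of jar between 0.005 and 0.06 m)) or ((horizontal distance between ball_0 and jar below 0.046 m and z of ball_0 in the frame of jar between 0.005 and 0.06 m) and (horizontal distance between ball_2 and jar below 0.046 m and z of ball_2 in the frame of jar between 0.005 and 0.06 m) and (horizontal distance between ball_3 and jar below 0.046 m and z of ball_3 in the frame of jar between 0.005 and 0.06 m)) or ((horizontal distance between ball_1 and jar below 0.046 m and z of ball_1 in the frame of jar between 0.005 and 0.06 m) and (horizontal distance between ball_2 and jar below 0.046 m and z of ball_2 in the frame of jar between 0.005 and 0.06 m) and (horizontal distance between ball_3 and jar below 0.046 m and z of ball_3 in the frame of jar between 0.005 and 0.06 m))) and ((horizontal distance between ball_0 and jar below 0.046 m and z of ball_0 in the frame of jar between 0.005 and 0.06 m) or (x of ball_0 in the frame of ball_tray between -0.075 and 0.075 m and y of ball_0 in the frame of ball_tray between -0.037 and 0.037 m and z of ball_0 in the frame of ball_tray between 0 and 0.034 m)) and ((horizontal distance between ball_1 and jar below 0.046 m and z of ball_1 in the frame of jar between 0.005 and 0.06 m) or (x of ball_1 in the frame of ball_tray between -0.075 and 0.075 m and y of ball_1 in the frame of ball_tray between -0.037 and 0.037 m and z of ball_1 in the frame of ball_tray between 0 and 0.034 m)) and ((horizontal distance between ball_2 and jar below 0.046 m and z of ball_2 in the frame of jar between 0.005 and 0.06 m) or (x of ball_2 in the frame of ball_tray between -0.075 and 0.075 m and y of ball_2 in the frame of ball_tray between -0.037 and 0.037 m and z of ball_2 in the frame of ball_tray between 0 and 0.034 m)) and ((horizontal distance between ball_3 and jar below 0.046 m and z of ball_3 in the frame of jar between 0.005 and 0.06 m) or (x of ball_3 in the frame of ball_tray between -0.075 and 0.075 m and y of ball_3 in the frame of ball_tray between -0.037 and 0.037 m and z of ball_3 in the frame of ball_tray between 0 and 0.034 m)) and value of joint jar_lid below 0.04 rad and height (world z) of scoop below 0.01 m and angle between scoop's own z axis and vertical below 0.15 rad and linear speed of scoop below 0.02 m/s and horizontal distance between scoop and jar above 0.07 m and not (x of scoop in the frame of ball_tray between -0.078 and 0.078 m and y of scoop in the frame of ball_tray between -0.04 and 0.04 m)); the robot touches nothing.
It fails at once if the fingers touch a ball (contact force between the fingers and ball_0 above 0.5 N or contact force between the fingers and ball_1 above 0.5 N or contact force between the fingers and ball_2 above 0.5 N or contact force between the fingers and ball_3 above 0.5 N).
It also fails if it takes over 69 s, if anything falls off the work surface, if the arm or the gripper's body presses on something with over 40 N, if the wrist force passes 120 N, or if a joint passes its speed limit or range.

## Working session

There is one attempt and no reset: what is moved stays moved. The work goes in short steps, Python scripts to look and compute and a tool call to move; the robot and the scene stay as the last step left them, time stands still between calls to the robot, and variables do not carry over. Pictures are saved under pics/ and viewed, at most 10 in all, crops included, and the job is handed in when it is done.

Besides the shell and the picture viewer there is one more tool, called as a command line: name --argument value ..., lists and objects as JSON in quotes. move_arm: Moves the arm, as the interface text tells. Its arguments: {"type":"object","properties":{"motion":{"type":"string"},"newtons":{"type":"number"}},"required":["motion"]}

```bash
mkdir -p pics; ls; python3 - <<'E'
from rig import robot
import cv2,numpy as np
o=robot.get_obs();print({k:np.round(v,3).tolist() for k,v in o.items()})
ims=[]
for n in("side","top"):
    m=robot.camera_model(n);print(n,m)
    p,d=robot.camera(n);np.savez(f"pics/{n}0.npz",p=p,d=d);cv2.imwrite(f"pics/{n}0.png",p[:,:,::-1])
E
```

```text
pics
{'time': 0.0, 'q': [-1.327, 0.528, 1.434, -0.0, 1.181, -0.179], 'joint_velocities': [-0.001, 0.001, 0.0, -0.002, -0.0, -0.002], 'joint_torque': [-0.0, -44.005, -17.659, 0.063, 0.058, -0.0], 'position': [0.256, -0.57, 0.23], 'tool_rot': [0.978, 0.209, -0.0, -0.001], 'ft_force': [-0.614, -0.909, -0.061], 'moment': [0.009, 0.001, 0.013], 'grip_force': 0.0, 'grip_width': 0.087}
side {'mtx': array([[393.96134844,   0.        , 282.69656294],
       [  0.        , 393.96134844, 210.41416008],
       [  0.        ,   0.        ,   1.        ]]), 'D': array([-0.08384482,  0.        ,  0.        ,  0.        ,  0.        ]), 'position': array([0.47154291, 0.68635865, 0.6213298 ]), 'attitude': array([-0.01631084,  0.89623219, -0.4429586 ,  0.01701493])}
top {'mtx': array([[532.47490988,   0.        , 286.59722958],
       [  0.        , 532.47490988, 208.09964534],
       [  0.        ,   0.        ,   1.        ]]), 'D': array([-0.09204436,  0.        ,  0.        ,  0.        ,  0.        ]), 'position': array([0.45943885, 0.00667983, 1.03004653]), 'attitude': array([ 0.70870144, -0.70510988,  0.01460527, -0.01868188])}
```

View pics/top0.png

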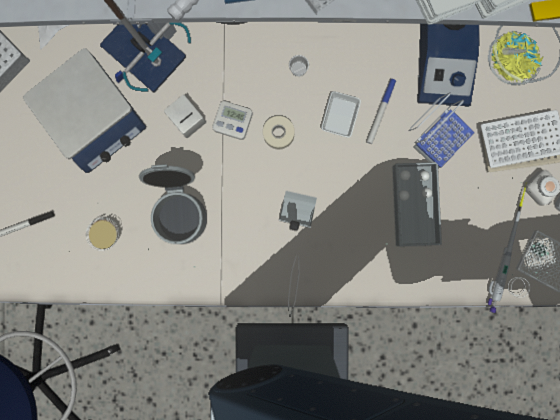

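View pics/side0.png

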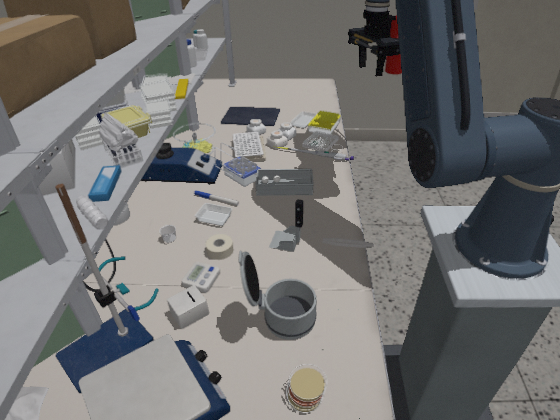

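The top view (up = +x, left = +y) shows the scoop at about (298,207) with its nose up, and the tray at (416,205) with the balls in its upper end at (402–427,168–190). The jar is at (179,213) with its lid standing at (167,176). The side view agrees with this. Next I measure from the top camera's depth and check it against the side view.

```bash
cat > h.py <<'E'
import numpy as np,cv2
from scipy.spatial.transform import Rotation as R
from rig import robot
def cloud(n,d,m=None):
    m=m or robot.camera_model(n); h,w=d.shape
    v,u=np.mgrid[:h,:w].astype(float)
    p=cv2.undistortPoints(np.stack([u.ravel(),v.ravel()],1)[:,None],m["mtx"],m["D"])[:,0]
    P=np.c_[p*d.reshape(-1,1),d.ravel()]
    return (P@R.from_quat(m["attitude"]).as_matrix().T+m["position"]).reshape(h,w,3)
def rect(P):
    (c,s,a)=cv2.minAreaRect(P[:,:2].astype(np.float32)); return np.round(c,4),np.round(s,4),round(a,2)
E
python3 - <<'E'
from h import *
for n in("top","side"):
    z=np.load(f"pics/{n}0.npz");W=cloud(n,z["d"]);p=z["p"].astype(int);ok=z["d"]>0
    X,Y,Z=W[...,0],W[...,1],W[...,2]
    print(n,"bench",np.median(Z[ok&(abs(X-.4)<.03)&(abs(Y-.07)<.03)]))
    t=ok&(abs(X-.46)<.12)&(abs(Y+.25)<.07)&(Z>.028)&(Z<.05)
    P=W[t];print("tray rim",rect(P),np.median(P[:,2]),P[:,:2].min(0),P[:,:2].max(0))
    b=(ok&(abs(X-.46)<.12)&(abs(Y+.25)<.06)&(p.min(2)>150)).astype(np.uint8)
    k,l,s,c=cv2.connectedComponentsWithStats(b)
    for i in range(1,k):
        if s[i,4]>10: print(" ball",s[i],W[l==i].mean(0).round(4),W[l==i].max(0).round(4))
    s=ok&(abs(X-.46)<.09)&(abs(Y)<.06)&(Z>.006)
    for a,c in((.006,.05),(.05,.115),(.11,.14)):
        Q=W[s&(Z>a)&(Z<c)];
        if len(Q)>5: print("scoop",a,len(Q),rect(Q),Q.min(0).round(4),Q.max(0).round(4))
    s=ok&(abs(X-.44)<.09)&(abs(Y-.21)<.07)
    Q=W[s&(Z>.055)&(Z<.068)];print("jar rim",len(Q),cv2.minEnclosingCircle(Q[:,:2].astype(np.float32)),np.median(Q[:,2]),Q.min(0),Q.max(0))
    Q=W[ok&(abs(X-.54)<.09)&(abs(Y-.21)<.07)&(Z>.075)];print("lid",len(Q),Q.min(0),Q.max(0),[ (round(a,2),Q[abs(Q[:,2]-a)<.004].mean(0).round(4)) for a in(.08,.1,.12,.14,.16)])
E
```

```text
top bench -0.0008903382038285557
tray rim (array([ 0.5095, -0.2358]), array([0.1426, 0.0815]), 2.16) 0.03458904357008857 [ 0.43820197 -0.27867209] [ 0.57989327 -0.19241138]
 ball [422 172   8   9  54] [ 0.5705 -0.2524  0.02  ] [ 0.5778 -0.2462  0.0256]
 ball [438 172  15  48 588] [ 5.354e-01 -2.971e-01  2.000e-04] [ 0.5798 -0.2716  0.0397]
 ball [425 189   7   9  44] [ 0.5379 -0.2581  0.0202] [ 0.545  -0.2515  0.0258]
 ball [391 276  62  20 902] [ 0.3547 -0.2533 -0.0006] [ 0.3778 -0.19    0.005 ]
scoop 0.006 131 (array([ 0.4593, -0.007 ]), array([0.0739, 0.1801]), 83.82) [ 0.3701 -0.0534  0.0061] [0.5449 0.0269 0.0316]
scoop 0.11 84 (array([ 0.4727, -0.0006]), array([0.0158, 0.0158]), 76.13) [ 0.4649 -0.0093  0.1161] [0.4803 0.0078 0.1245]
jar rim 430 ((0.4862162470817566, 0.21513478457927704), 0.04759247601032257) 0.060606055860681796 [0.44016565 0.16766234 0.05512068] [0.52997846 0.26162497 0.06581535]
lid 999 [0.54088127 0.17334364 0.07601519] [0.57137285 0.26707673 0.172582  ] [(0.08, array([0.5425, 0.2171, 0.0803])), (0.1, array([0.5471, 0.2211, 0.1005])), (0.12, array([0.5522, 
[... 629 characters left out ...]
0495]
scoop 0.05 170 (array([0.4745, 0.0051]), array([0.018 , 0.0105]), 17.62) [ 0.4675 -0.0027  0.0503] [0.4834 0.0099 0.1145]
scoop 0.11 63 (array([0.4751, 0.0009]), array([0.0171, 0.0152]), 81.45) [ 0.4682 -0.0083  0.1102] [0.4834 0.0099 0.1241]
jar rim 494 ((0.4885583817958832, 0.21593037247657776), 0.048492491245269775) 0.061150968078548085 [0.44081999 0.16810566 0.05509666] [0.52997473 0.26397226 0.06512049]
lid 772 [0.54353318 0.1771833  0.07653861] [0.57278505 0.26910685 0.172408  ] [(0.08, array([0.545 , 0.2232, 0.0816])), (0.1, array([0.5494, 0.23  , 0.1003])), (0.12, array([0.5538, 0.2347, 0.1197])), (0.14, array([0.5592, 0.2334, 0.1399])), (0.16, array([0.5659, 0.2269, 0.1594]))]
```

```bash
python3 - <<'E'
from h import *
z=np.load("pics/top0.npz");s=np.load("pics/side0.npz")
f=lambda p,x,y,w,h,k:cv2.resize(p[y:y+h,x:x+w,::-1],(w*k,h*k),interpolation=cv2.INTER_CUBIC)
a=f(z["p"],265,175,65,65,6);b=f(z["p"],380,155,65,97,4);c=f(s["p"],240,155,90,100,4)
H=400;o=np.zeros((H,1010,3),np.uint8)
x=0
for i in(a,b,c): o[:i.shape[0],x:x+i.shape[1]]=i;x+=i.shape[1]
cv2.imwrite("pics/crop1.png",cv2.resize(o,(800,317)))
W=cloud("top",z["d"])
for v in range(186,236,3): print(v,[f"{W[v,u,0]:.3f},{W[v,u,1]:.3f},{W[v,u,2]:.3f}" for u in(276,280,284,290,294,298,304,310,314,318)])
E
```

```text
186 ['0.551,0.034,0.001', '0.551,0.026,-0.000', '0.551,0.018,-0.000', '0.551,0.006,0.001', '0.551,-0.001,-0.001', '0.551,-0.009,-0.003', '0.551,-0.021,-0.002', '0.551,-0.032,-0.001', '0.551,-0.040,-0.002', '0.551,-0.048,-0.002']
189 ['0.545,0.033,0.003', '0.545,0.026,0.001', '0.545,0.018,-0.001', '0.545,0.006,-0.002', '0.545,-0.001,0.000', '0.545,-0.009,-0.002', '0.545,-0.021,-0.001', '0.545,-0.033,-0.002', '0.545,-0.040,0.002', '0.545,-0.048,0.002']
192 ['0.539,0.034,-0.004', '0.539,0.026,0.000', '0.539,0.018,0.001', '0.539,0.006,0.000', '0.539,-0.001,-0.002', '0.539,-0.009,-0.001', '0.539,-0.021,0.001', '0.539,-0.032,0.002', '0.540,-0.040,-0.003', '0.540,-0.048,-0.003']
195 ['0.533,0.033,0.001', '0.533,0.026,-0.002', '0.533,0.018,-0.001', '0.533,0.006,0.000', '0.459,0.007,1.030', '0.533,-0.009,0.000', '0.533,-0.021,0.001', '0.534,-0.033,-0.006', '0.534,-0.040,-0.002', '0.534,-0.048,-0.003']
198 ['0.528,0.034,-0.005', '0.527,0.026,0.001', '0.527,0.018,0.004', '0.527,0.006,0.003', '0.528,-0.001,0.000', '0.528,-0.009,0.001', '0.528,-0.021,0.001', '0.528,-0.033,-0.000', '0.528,-0.040,0
[... 2033 characters left out ...]
,-0.048,-0.002']
228 ['0.469,0.033,-0.002', '0.469,0.025,-0.004', '0.469,0.018,-0.003', '0.468,0.006,0.122', '0.468,-0.001,0.117', '0.468,-0.008,0.119', '0.470,-0.021,-0.001', '0.470,-0.033,0.001', '0.470,-0.041,-0.003', '0.470,-0.048,-0.000']
231 ['0.464,0.033,0.000', '0.464,0.025,-0.001', '0.464,0.018,-0.001', '0.464,0.006,0.001', '0.464,-0.002,-0.003', '0.464,-0.010,-0.002', '0.464,-0.021,-0.003', '0.464,-0.033,0.001', '0.464,-0.040,-0.001', '0.464,-0.048,0.000']
234 ['0.458,0.033,-0.003', '0.458,0.025,-0.001', '0.458,0.018,-0.001', '0.458,0.006,-0.006', '0.458,-0.002,-0.000', '0.458,-0.010,-0.000', '0.458,-0.021,-0.001', '0.458,-0.033,0.002', '0.458,-0.041,-0.002', '0.458,-0.048,-0.000']
```

View pics/crop1.png

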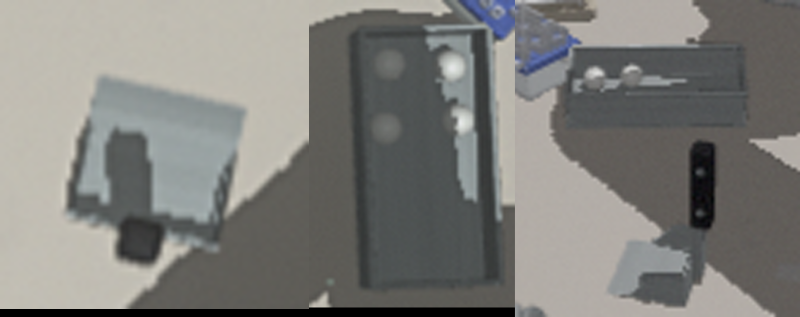

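The crop shows the scoop's front lip running from pixel (286,191) to (317,198), so the scoop's yaw is about −12°. The grip is at (294,225), and the balls lie 2×2 in the far half of the tray. I still need the exact tray pose, the lid's plane and the ball positions.

```bash
python3 - <<'E'
from h import *
for n in("top","side"):
    z=np.load(f"pics/{n}0.npz");W=cloud(n,z["d"]);p=z["p"];ok=z["d"]>0
    X,Y,Z=W[...,0],W[...,1],W[...,2]
    t=ok&(abs(X-.51)<.09)&(abs(Y+.236)<.05)&(Z>.030)&(Z<.042)
    P=W[t];print(n,rect(P),P.min(0).round(3),P.max(0).round(3))
    # wall lines: rim pts by side
    for nm,m in(("yL",(Y>-.21)&(abs(X-.5)<.06)),("yR",(Y<-.255)&(abs(X-.5)<.06))):
        Q=W[t&m]; print(nm,len(Q),np.polyfit(Q[:,0]-.51,Q[:,1],1).round(4))
    for nm,m in(("xF",(X>.57)),("xB",(X<.45))):
        Q=W[t&m&(abs(Y+.236)<.03)]; print(nm,len(Q),np.median(Q,0).round(4),np.polyfit(Q[:,1]+.236,Q[:,0],1).round(4) if len(Q)>3 else 0)
    Q=W[ok&(abs(X-.55)<.03)&(abs(Y-.21)<.06)&(Z>.075)&(Z<.17)]
    c=Q.mean(0);nn=np.linalg.svd(Q-c)[2][2];print("lid n",nn.round(3),c.round(3))
    B=W[ok&(abs(X-.55)<.045)&(abs(Y+.236)<.033)&(Z>.013)&(Z<.027)];print("balls",len(B))
    if len(B)>4:
        k=4 if n=="top" else 2
        _,l,c=cv2.kmeans(B.astype(np.float32),4,None,(3,50,1e-5),10,cv2.KMEANS_PP_CENTERS);print(c.round(4),np.bincount(l.ravel()))
E
```

```text
top (array([ 0.5185, -0.2401]), array([0.1604, 0.0932]), 0.59) [ 0.438 -0.286  0.03 ] [ 0.599 -0.193  0.042]
yL 153 [ 0.0493 -0.197 ]
yR 176 [-0.0038 -0.2728]
xF 71 [ 0.5925 -0.2393  0.0344] [-0.0483  0.5924]
xB 66 [ 0.4402 -0.2361  0.0347] [-0.0472  0.4402]
lid n [-0.959 -0.078  0.273] [0.555 0.218 0.128]
balls 348
[[ 0.5325 -0.2115  0.0187]
 [ 0.5751 -0.2508  0.0192]
 [ 0.5746 -0.2141  0.0191]
 [ 0.5379 -0.2549  0.0192]] [ 76 100  88  84]
side (array([ 0.5193, -0.2398]), array([0.1578, 0.0963]), 2.57) [ 0.439 -0.284  0.03 ] [ 0.6   -0.189  0.039]
yL 111 [ 0.0419 -0.1952]
yR 101 [ 0.0214 -0.2717]
xF 18 [ 0.5951 -0.2415  0.0363] [-0.0679  0.5951]
xB 15 [ 0.4413 -0.2384  0.0362] [-0.0406  0.4421]
lid n [-0.964 -0.031  0.263] [0.556 0.232 0.128]
balls 96
[[ 0.5773 -0.2441  0.0194]
 [ 0.54   -0.2539  0.0191]
 [ 0.5863 -0.2668  0.0195]
 [ 0.5639 -0.2669  0.0206]] [34 35 13 14]
```

```bash
cat >> h.py <<'E'
def yaw(o):
    m=R.from_quat(o["tool_rot"]).as_matrix(); return np.arctan2(m[1,0],m[0,0])
def plan(*targets):
    "rows needed from the present pose to world x,y,z,yaw"
    o=robot.get_obs();M=R.from_quat(o["tool_rot"]).as_matrix();p=np.array(o["position"]);y=yaw(o)
    print("t",round(o["time"],2),"tcp",p.round(4),"yaw",round(y,4),"w",round(o["grip_width"],4),"gf",round(o["grip_force"],1),"F",np.round(o["ft_force"],1))
    for t in targets:
        d=M.T@(np.array(t[:3])-p); print(t,"->",(d/.2).round(3),round(-(t[3]-y)/np.pi,3),"dist",round(np.linalg.norm(d),3))
E
python3 -c "
from h import *
plan((.33,-.38,.22,.2),(.4735,0,.2,-.216))"
```

```text
t 0.1 tcp [ 0.2557 -0.5696  0.2297] yaw 0.4218 w 0.087 gf 0.0 F [-0.   0.   0.4]
(0.33, -0.38, 0.22, 0.2) -> [ 0.727 -0.713  0.05 ] 0.071 dist 0.204
(0.4735, 0, 0.2, -0.216) -> [ 2.159 -2.152  0.153] 0.203 dist 0.61
```

move_arm --motion "1 0.72 -0.717 0.05 0;1 0.72 -0.717 0.05 0;1 0.72 -0.717 0.05 0;1 0.72 -0.717 0.05 0;1 0.72 -0.717 0.05 0;1 0.72 -0.717 0.05 0"

```text
time: 0.6
position: [0.3288, -0.3719, 0.2194]
tool_rot: [0.977, 0.212, -0.0, -0.005]
ft_force: [-0.6, -0.6, 0.1]
grip_width: 0.087
grip_force: 0.0
```

move_arm --motion "1 0.72 -0.717 0.05 0;1 0.72 -0.717 0.05 0;1 0.72 -0.717 0.05 0;1 0.72 -0.717 0.05 0;1 0.72 -0.717 0.05 0;1 0.72 -0.717 0.05 0"

```text
time: 1.1
position: [0.4011, -0.1844, 0.2099]
tool_rot: [0.977, 0.212, -0.001, -0.003]
ft_force: [-0.0, 0.4, -0.1]
grip_width: 0.087
grip_force: 0.0
```

move_arm --motion "1 0.72 -0.717 0.05 0.203;1 0.72 -0.717 0.05 0.203;1 0.72 -0.717 0.05 0.203;1 0.72 -0.717 0.05 0.203;1 0.72 -0.717 0.05 0.203;1 0.72 -0.717 0.05 0.203;1 0.72 -0.717 0.05 0.203;1 0.72 -0.717 0.05 0.203"

```text
time: 1.77
position: [0.4743, -0.0002, 0.2003]
tool_rot: [0.994, -0.105, -0.0, 0.0]
ft_force: [0.1, -0.7, 0.0]
grip_width: 0.0871
grip_force: 0.0
```

```bash
python3 -c "
from h import *
plan((.4735,0,.2,-.216),(.4735,0,.079,-.216))
p,d=robot.camera('wrist');cv2.imwrite('pics/w1.png',p[:,:,::-1])
"
```

```text
t 1.77 tcp [ 4.743e-01 -2.000e-04  2.003e-01] yaw -0.2112 w 0.0871 gf 0.0 F [ 0.1 -0.7  0. ]
(0.4735, 0, 0.2, -0.216) -> [-0.004 -0.     0.001] 0.002 dist 0.001
(0.4735, 0, 0.079, -0.216) -> [-0.004 -0.001  0.606] 0.002 dist 0.121
```

View pics/w1.png

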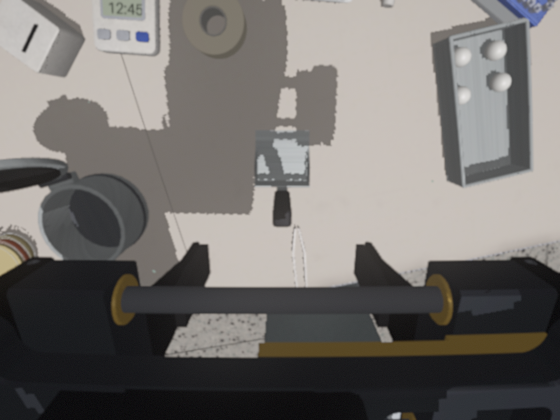

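The wrist view shows the scoop square to the hand, with its grip centred at (282,208). I descend and grip.

move_arm --motion "1 -0.004 0 0.3 0;1 -0.004 0 0.5 0;1 -0.004 0 0.606 0;1 -0.004 0 0.606 0;1 -0.004 0 0.606 0;-1 -0.004 0 0.606 0;-1 -0.004 0 0.606 0;-1 -0.004 0 0.606 0;-1 -0.004 0 0.606 0;-1 -0.004 0 0.606 0;-1 -0.004 0 0.606 0;-1 -0.004 0 0.606 0" --newtons 45

```text
time: 2.82
position: [0.4734, -0.0006, 0.08]
tool_rot: [0.994, -0.108, 0.001, 0.0]
ft_force: [0.2, 0.1, -0.1]
grip_width: 0.048
grip_force: 0.0
```

move_arm --motion "-1 0 0 -0.1 0;-1 0 0 -0.2 0;-1 0 0 -0.35 0;-1 0 0 -0.35 0;-1 0 0 -0.35 0"

```text
time: 3.23
position: [0.4742, -0.0008, 0.1508]
tool_rot: [0.994, -0.108, 0.002, 0.0]
ft_force: [-0.7, 0.1, -0.8]
grip_width: 0.0149
grip_force: 0.0
```

```bash
python3 - <<'E'
from h import *
o=robot.get_obs()
c,s=np.cos(.046),np.sin(.046)
T=lambda x,y:(.517+c*x-s*y,-.2345+s*x+c*y)
# grip at tray x = -.036-.0345
plan((*T(-.0705,0),.149,.046),(*T(-.0705,0),.083,.046))
for n in("side","top"):
    p,d=robot.camera(n);np.savez(f"pics/{n}1.npz",p=p,d=d)
    if n=="side": cv2.imwrite("pics/s1.png",cv2.resize(p[150:300,220:370,::-1],(600,600),interpolation=cv2.INTER_CUBIC))
E
```

```text
t 3.23 tcp [ 0.4742 -0.0008  0.1508] yaw -0.2156 w 0.0149 gf 0.0 F [-0.7  0.1 -0.8]
(np.float64(0.44657457584840066), np.float64(-0.23774185642299714), 0.149, 0.046) -> [0.118 1.187 0.01 ] -0.083 dist 0.239
(np.float64(0.44657457584840066), np.float64(-0.23774185642299714), 0.083, 0.046) -> [0.117 1.187 0.34 ] -0.083 dist 0.248
```

View pics/s1.png

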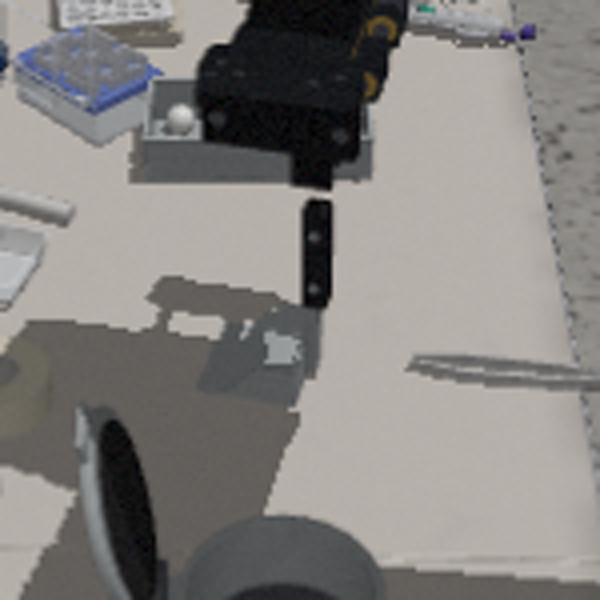

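The fingers close slowly (about 0.07 m/s), so I lifted before they had gripped. The scoop still stands untouched. I open again, lower and let them close fully.

move_arm --motion "1 0 0 0 0;1 0 0 0 0;1 0 0 0 0;1 0 0 0 0;1 0 0 0 0;1 0 0 0 0;1 0 0 0.18 0;1 -0.004 0.003 0.355 0;1 -0.004 0.003 0.355 0;-1 -0.004 0.003 0.355 0;-1 -0.004 0.003 0.355 0;-1 -0.004 0.003 0.355 0" --newtons 45

```text
time: 4.33
position: [0.4736, -0.0014, 0.0803]
tool_rot: [0.994, -0.108, 0.002, 0.0]
ft_force: [1.1, 0.1, -0.2]
grip_width: 0.0537
grip_force: 0.0
```

move_arm --motion "-1 0 0 0 0;-1 0 0 0 0;-1 0 0 0 0;-1 0 0 0 0;-1 0 0 0 0;-1 0 0 0 0;-1 0 0 0 0;-1 0 0 0 0"

```text
time: 5.0
position: [0.4721, -0.001, 0.0784]
tool_rot: [0.994, -0.108, -0.0, -0.0]
ft_force: [-1.1, 0.2, 2.2]
grip_width: 0.0159
grip_force: 45.0
```

move_arm --motion "-1 0 0 -0.1 0;-1 0 0 -0.2 0;-1 0 0 -0.3 0;-1 0 0.2 -0.35 0;-1 0.02 0.4 -0.35 0;-1 0.03 0.6 -0.35 -0.04;-1 0.06 0.8 -0.35 -0.083;-1 0.06 0.8 -0.35 -0.083;-1 0.06 0.8 -0.35 -0.083;-1 0.06 0.8 -0.35 -0.083;-1 0.06 0.8 -0.35 -0.083"

```text
time: 5.92
position: [0.4488, -0.1585, 0.1479]
tool_rot: [1.0, 0.022, -0.001, -0.001]
ft_force: [0.2, 0.2, -3.0]
grip_width: 0.016
grip_force: 45.0
```

```bash
python3 - <<'E'
from h import *
for n in("side","top"):
    p,d=robot.camera(n);W=cloud(n,d)
    o=robot.get_obs();t=np.array(o["position"]);y=yaw(o)
    L=(W-t)@np.array([[np.cos(y),-np.sin(y),0],[np.sin(y),np.cos(y),0],[0,0,1]])
    # bowl points in hand frame, z rel TCP
    m=(d>0)&(abs(L[...,0]-.03)<.05)&(abs(L[...,1])<.045)&(L[...,2]<-.035)&(L[...,2]>-.1)
    Q=L[m];print(n,len(Q),Q.min(0).round(4),Q.max(0).round(4))
    F=Q[(Q[:,2]<-.065)&(Q[:,0]>.01)];A=np.c_[F[:,0],F[:,1],np.ones(len(F))]
    print("floor fit",len(F),np.linalg.lstsq(A,F[:,2],rcond=None)[0].round(4),F[:,0].max(),np.median(F[:,2]))
    cv2.imwrite(f"pics/{n}2.png",p[:,:,::-1])
c,s=np.cos(.046),np.sin(.046)
T=lambda x,y:(.517+c*x-s*y,-.2345+s*x+c*y)
plan((*T(-.0705,0),.13,.046),(*T(-.0705,0),.083,.046))
E
```

```text
side 466 [-0.0001 -0.034  -0.0811] [ 0.0656  0.0345 -0.0351]
floor fit 323 [-0.0959  0.0133 -0.0707] 0.06558866661413242 -0.07562148082504538
top 415 [ 0.034  -0.0305 -0.0827] [ 0.0642  0.0312 -0.0653]
floor fit 415 [-0.1276  0.0088 -0.0709] 0.06416506874071026 -0.07777934698346237
t 6.02 tcp [ 0.4492 -0.1583  0.1481] yaw 0.046 w 0.016 gf 45.0 F [ 0.3 -0.3 -1.6]
(np.float64(0.44657457584840066), np.float64(-0.23774185642299714), 0.13, 0.046) -> [-0.031  0.396  0.09 ] 0.0 dist 0.082
(np.float64(0.44657457584840066), np.float64(-0.23774185642299714), 0.083, 0.046) -> [-0.031  0.397  0.325] 0.0 dist 0.103
```

The gripped scoop sags nose-down by about 0.1 rad. I raise the grip to 60 N, move over the tray and check whether it creeps.

move_arm --motion "-1 -0.01 0.13 0.03 0;-1 -0.02 0.26 0.06 0;-1 -0.031 0.397 0.09 0;-1 -0.031 0.397 0.09 0;-1 -0.031 0.397 0.09 0;-1 -0.031 0.397 0.09 0;-1 -0.031 0.397 0.09 0" --newtons 60

```text
time: 6.6
position: [0.4467, -0.2378, 0.1303]
tool_rot: [1.0, 0.023, -0.0, -0.001]
ft_force: [-0.0, -1.1, -1.9]
grip_width: 0.0155
grip_force: 60.0
```

```bash
cat >> h.py <<'E'
def bowl(names=("side","top"),lo=-.1):
    for n in names:
        p,d=robot.camera(n);W=cloud(n,d)
        o=robot.get_obs();t=np.array(o["position"]);y=yaw(o)
        L=(W-t)@np.array([[np.cos(y),-np.sin(y),0],[np.sin(y),np.cos(y),0],[0,0,1]])
        m=(d>0)&(L[...,0]>.012)&(L[...,0]<.08)&(abs(L[...,1])<.024)&(L[...,2]<-.055)&(L[...,2]>lo)
        F=L[m];A=np.c_[F[:,0],F[:,1],np.ones(len(F))]
        if len(F)>20:
            w=np.ones(len(F),bool)
            for _ in range(6):
                c=np.linalg.lstsq(A[w],F[w,2],rcond=None)[0];r=F[:,2]-A@c;w=abs(r)<.006
            print(n,"bowl floor slope x,y,z0",len(F),c.round(4),"xmax",F[:,0].max().round(4),"ymid",F[:,1].mean().round(4),"z at x=.06",(c[2]+.06*c[0]).round(4))
        cv2.imwrite(f"pics/{n}_{o['time']:.2f}.png",p[:,:,::-1])
        np.savez(f"pics/{n}_last.npz",p=p,d=d)
c_,s_=np.cos(.046),np.sin(.046)
T=lambda x,y:(float(.517+c_*x-s_*y),float(-.2345+s_*x+c_*y))
E
python3 - <<'E'
from h import *
bowl()
plan((*T(-.0705,0),.088,.046),(*T(-.0705,0),.083,.046))
E
```

```text
side bowl floor slope x,y,z0 126 [-0.0105  0.0033 -0.0755] xmax 0.0659 ymid -0.0042 z at x=.06 -0.0762
top bowl floor slope x,y,z0 390 [-0.0322 -0.0093 -0.0757] xmax 0.0643 ymid 0.0015 z at x=.06 -0.0777
t 6.7 tcp [ 0.447  -0.2381  0.1305] yaw 0.0465 w 0.016 gf 60.0 F [ 0.4 -0.4 -2.8]
(0.44657457584840066, -0.23774185642299714, 0.088, 0.046) -> [-0.002 -0.002  0.212] 0.0 dist 0.043
(0.44657457584840066, -0.23774185642299714, 0.083, 0.046) -> [-0.002 -0.002  0.237] 0.0 dist 0.048
```

move_arm --motion "-1 -0.002 -0.002 0.08 0;-1 -0.002 -0.002 0.16 0;-1 -0.002 -0.002 0.2 0;-1 -0.002 -0.002 0.22 0;-1 -0.002 -0.002 0.235 0;-1 -0.002 -0.002 0.24 0;-1 -0.002 -0.002 0.24 0;-1 -0.002 -0.002 0.24 0"

```text
time: 7.37
position: [0.447, -0.2394, 0.0828]
tool_rot: [1.0, 0.022, 0.0, 0.0]
ft_force: [0.7, 0.1, -2.0]
grip_width: 0.0157
grip_force: 60.0
```

```bash
python3 - <<'E'
from h import *
bowl(("top",))
plan((*T(-.0705,0),.081,.046),(*T(.01,0),.083,.046))
p=cv2.imread(sorted(__import__("glob").glob("pics/top_*.png"))[-1])
cv2.imwrite("pics/v.png",cv2.resize(p[140:260,360:480],(600,600),interpolation=cv2.INTER_CUBIC))
E
```

```text
top bowl floor slope x,y,z0 551 [-0.1102 -0.0003 -0.072 ] xmax 0.0799 ymid 0.0008 z at x=.06 -0.0787
t 7.42 tcp [ 0.447  -0.2394  0.0829] yaw 0.0448 w 0.0152 gf 60.0 F [ 0.4  1.6 -2.1]
(0.44657457584840066, -0.23774185642299714, 0.081, 0.046) -> [-0.002 -0.008  0.009] -0.0 dist 0.003
(0.5269894218654751, -0.23404016220950394, 0.083, 0.046) -> [ 0.401 -0.009 -0.   ] -0.0 dist 0.08
```

View pics/v.png

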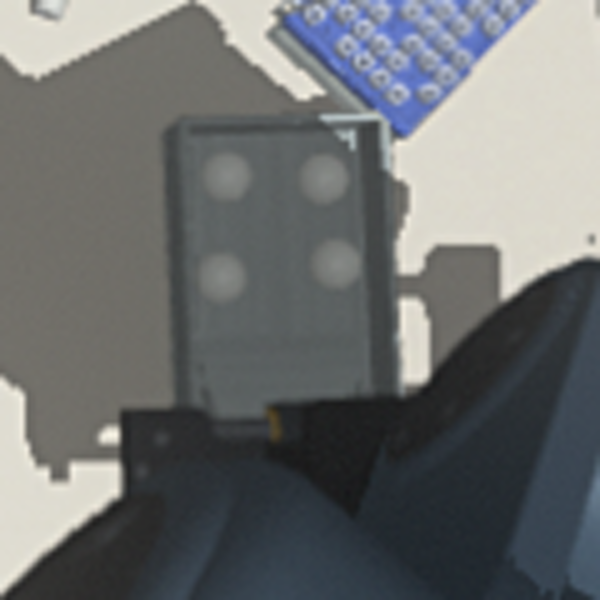

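The nose line is at row 340 and the balls lie ahead of it at rows 175–275. The bowl is centred in the tray. I touch it down, then scoop.

move_arm --motion "-1 0 -0.006 0.004 0;-1 0 -0.006 0.008 0;-1 0 -0.006 0.012 0;-1 0 -0.006 0.012 0"

```text
time: 7.75
position: [0.4467, -0.2379, 0.0813]
tool_rot: [1.0, 0.022, 0.0, 0.0]
ft_force: [-1.4, 2.3, 9.3]
grip_width: 0.0155
grip_force: 60.0
```

move_arm --motion "-1 0.03 0 -0.002 0;-1 0.07 0 -0.002 0;-1 0.11 0 -0.002 0;-1 0.15 0 -0.002 0;-1 0.19 0 -0.002 0;-1 0.23 0 -0.002 0;-1 0.27 0 -0.002 0;-1 0.3 0 -0.002 0;-1 0.33 0 -0.002 0;-1 0.35 0 -0.002 0;-1 0.36 0 -0.002 0;-1 0.36 0 -0.002 0"

```text
time: 8.75
position: [0.5145, -0.2331, 0.0819]
tool_rot: [1.0, 0.023, -0.004, -0.002]
ft_force: [-10.6, 1.3, 16.0]
grip_width: 0.0156
grip_force: 60.0
```

```bash
python3 - <<'E'
from h import *
bowl(("top",))
plan((*T(.009,0),.082,.046))
p=cv2.imread(sorted(__import__("glob").glob("pics/top_*.png"))[-1])
p2,_=robot.camera("side")
cv2.imwrite("pics/v2.png",np.hstack([cv2.resize(p[150:260,370:460],(400,489)),cv2.resize(p2[140:220,240:340,::-1],(400,489),interpolation=cv2.INTER_CUBIC)]))
E
```

```text
top bowl floor slope x,y,z0 317 [-0.1561 -0.0256 -0.0515] xmax 0.077 ymid 0.0033 z at x=.06 -0.0609
t 8.8 tcp [ 0.5144 -0.2331  0.0819] yaw 0.0463 w 0.0156 gf 60.0 F [-10.9   1.6  14.7]
(0.5259904796789275, -0.23408614598855354, 0.082, 0.046) -> [ 0.057  0.007 -0.001] 0.0 dist 0.012
```

View pics/v2.png

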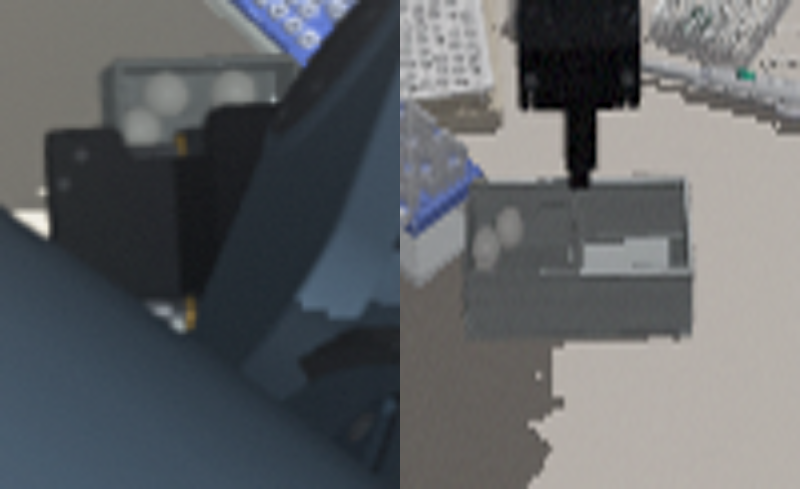

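Three balls are visible, at (165,92), (232,88) and (140,128) in the left crop, and they are riding up on the lip against the far wall. I ease the downward pressure and push on with a little sideways wiggle.

move_arm --motion "-1 0.005 0 -0.004 0;-1 0.015 0.01 -0.004 0;-1 0.025 -0.01 -0.004 0;-1 0.035 0.01 -0.004 0;-1 0.04 -0.01 -0.004 0;-1 0.045 0 -0.004 0;-1 0.045 0 -0.004 0"

```text
time: 9.43
position: [0.5247, -0.232, 0.0818]
tool_rot: [1.0, 0.023, -0.003, -0.003]
ft_force: [-7.5, 5.6, 11.7]
grip_width: 0.0159
grip_force: 60.0
```

```bash
cat >> h.py <<'E'
def balls(n,lo=.012):
    z=np.load(f"pics/{n}_last.npz");W=cloud(n,z["d"]);d=z["d"]
    B=W[(d>0)&(abs(W[...,0]-.56)<.036)&(abs(W[...,1]+.236)<.033)&(W[...,2]>lo)&(W[...,2]<.045)]
    return B
E
python3 - <<'E'
from h import *
bowl()
plan((*T(.009,0),.082,.046))
for n in("side","top"):
    B=balls(n)
    H,_,_=np.histogram2d(B[:,0],B[:,1],bins=[np.arange(.52,.6,.006),np.arange(-.274,-.196,.006)]);
    S,_,_=np.histogram2d(B[:,0],B[:,1],bins=[np.arange(.52,.6,.006),np.arange(-.274,-.196,.006)],weights=B[:,2])
    print(n);print(np.where(H>0,1000*S/np.maximum(H,1),0).astype(int)[::-1,::-1])
E
```

```text
side bowl floor slope x,y,z0 106 [ 0.3797  0.1014 -0.082 ] xmax 0.0798 ymid -0.0085 z at x=.06 -0.0592
top bowl floor slope x,y,z0 242 [-0.905  -0.0627 -0.0119] xmax 0.08 ymid 0.0056 z at x=.06 -0.0662
t 9.53 tcp [ 0.5247 -0.2319  0.0818] yaw 0.0458 w 0.0151 gf 60.0 F [-6.9  4.4 12. ]
(0.5259904796789275, -0.23408614598855354, 0.082, 0.046) -> [ 0.006  0.011 -0.001] -0.0 dist 0.003
side
[[ 0 36  0 35 27 26 29 30 35 36 36 23 34]
 [ 0  0  0 23 21  0 18 21  0  0  0 32 22]
 [ 0  0  0 22 24  0 21 23  0 24  0 29 26]
 [ 0  0  0  0 22  0 18 19 24 27 31 29 32]
 [ 0  0  0  0  0  0  0  0 21 26 22 31 29]
 [ 0  0  0  0  0  0  0  0  0 22 19 31 31]
 [ 0  0  0  0  0  0  0  0  0  0 19  0  0]
 [ 0  0  0  0  0  0  0  0  0  0 19 23 34]
 [ 0  0  0  0  0  0  0  0  0  0 20 18 34]
 [ 0  0  0  0  0  0  0  0  0  0 21 22 24]
 [ 0  0  0  0  0  0  0  0  0  0 18 19  0]
 [ 0  0  0 23 32 28  0  0  0  0  0  0  0]
 [ 0  0  0  0 41 44  0  0  0  0  0  0  0]]
top
[[ 0 35 34 35 34 34 35 34 35 34 35 31  0]
 [ 0 25 29 26 25 26 25 23 24 30 21 14  0]
 [ 0  0 18 20 22 21  0  0  0  0  0  0  0]
 [ 0 20 19 20 22 20  0  0  0  0  0  0  0]
 [ 0 21 21 19  0  0  0  0  0  0  0  0  0]
 [ 0  0  0  0  0  0  0  0  0  0  0  0  0]
 [ 0  0  0  0  0  0  0  0  0  0  0  0  0]
 [ 0  0  0  0  0  0  0  0  0  0  0  0  0]
 [ 0  0  0  0  0  0  0  0  0  0  0  0  0]
 [ 0  0  0  0  0  0  0  0  0  0  0  0  0]
 [ 0  0  0  0  0  0  0  0  0  0  0  0  0]
 [ 0  0  0  0  0  0  0  0  0  0  0  0  0]
 [ 0  0  0  0  0  0  0  0  0  0  0  0  0]]
```

The lip is now at the far wall and the balls are in the bowl. I loosen the grip and draw the hand back so the scoop tips nose-up about its heel, then clamp again.

move_arm --motion "-1 -0.005 0 0 0;-1 -0.01 0 0 0;-1 -0.015 0 0 0;-1 -0.02 0 0 0;-1 -0.03 0 0 0;-1 -0.04 0 0 0;-1 -0.05 0 0 0;-1 -0.06 0 0 0;-1 -0.06 0 0 0" --newtons 8

```text
time: 10.28
position: [0.5158, -0.2358, 0.0813]
tool_rot: [1.0, 0.022, 0.001, 0.001]
ft_force: [1.2, -0.4, -1.2]
grip_width: 0.0159
grip_force: 8.0
```

move_arm --motion "-1 0 0 0 0;-1 0 0 0 0;-1 0 0 0 0" --newtons 60

```text
time: 10.53
position: [0.5158, -0.2356, 0.0813]
tool_rot: [1.0, 0.022, 0.0, 0.001]
ft_force: [0.6, -1.7, 0.1]
grip_width: 0.0158
grip_force: 60.0
```

move_arm --motion "-1 0 0 -0.01 0;-1 0 0 -0.02 0;-1 0 0 -0.03 0;-1 0 0 -0.04 0;-1 0 0 -0.05 0;-1 0 0 -0.05 0"

```text
time: 11.03
position: [0.5155, -0.2348, 0.0915]
tool_rot: [1.0, 0.022, 0.0, 0.0]
ft_force: [-1.2, 0.3, -2.3]
grip_width: 0.0158
grip_force: 60.0
```

```bash
python3 - <<'E'
from h import *
bowl(lo=-.09)
plan((*T(.009,0),.082,.046))
p=np.load("pics/top_last.npz")["p"][:,:,::-1];p2=np.load("pics/side_last.npz")["p"][:,:,::-1]
cv2.imwrite("pics/v3.png",np.hstack([cv2.resize(p[150:210,380:440],(400,400)),cv2.resize(p2[150:210,240:300],(400,400),interpolation=cv2.INTER_CUBIC)]))
E
```

```text
side bowl floor slope x,y,z0 150 [ 0.269   0.1768 -0.0796] xmax 0.0785 ymid -0.0035 z at x=.06 -0.0634
top bowl floor slope x,y,z0 359 [ 0.064   0.0321 -0.0646] xmax 0.0787 ymid 0.004 z at x=.06 -0.0608
t 11.13 tcp [ 0.5156 -0.2348  0.0913] yaw 0.0448 w 0.0158 gf 60.0 F [ 0.2  0.8 -2.9]
(0.5259904796789275, -0.23408614598855354, 0.082, 0.046) -> [ 0.052 -0.001  0.046] -0.0 dist 0.014
```

View pics/v3.png

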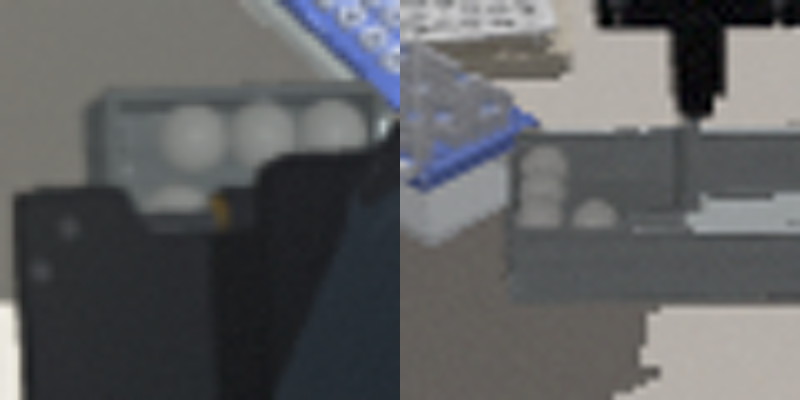

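```bash
python3 - <<'E'
from h import *
for n in("side","top"):
    z=np.load(f"pics/{n}_last.npz");W=cloud(n,z["d"]);d=z["d"];p=z["p"].astype(int)
    B=W[(d>0)&(abs(W[...,0]-.563)<.035)&(abs(W[...,1]+.236)<.033)&(W[...,2]>.0)&(W[...,2]<.05)]
    bx=[np.arange(.53,.6,.005),np.arange(-.27,-.2,.005)]
    H,_,_=np.histogram2d(B[:,0],B[:,1],bins=bx);S,_,_=np.histogram2d(B[:,0],B[:,1],bins=bx,weights=B[:,2])
    print(n);print(np.where(H>0,1000*S/np.maximum(H,1),0).astype(int)[::-1,::-1])
E
```

```text
side
[[35  0 37 30 37 29 28 32 34 35 25 30  0 31]
 [ 0  0 29 32  0  0 28 33 33 29 30 33  0 30]
 [ 0 29 30 33 33  0 32 33 33  0 31 33  0 36]
 [ 0  0 28 30  0  0 29 32 20  0 30 25 24 34]
 [ 0  0 27  0  0  0 18 20  0 15 15 16 14 29]
 [ 0 31 30  0  0  0  0  0 17 19  0 15 16 24]
 [ 0 32 34 32  0  0  0  0  0 17 16 20 16 31]
 [ 0 32 34 33  0  0  0  0 16  0 16 16 21 28]
 [ 0 30 30  0  0  0  0  0 15 15  0 20 22 32]
 [33  0  0  0  0  0  0 16  0 15 17 15 26 16]
 [34  0  0  0  0  0  0  0 15 14 14 14 29 20]
 [35 31  0  0  0  0  0  0 15 16 16  0 26 25]
 [ 0 35  0  0  0  0  0  0 15 15 15 17 25 29]]
top
[[35 34 32 36 30 30 25 28 31 31 23 27 31 28]
 [18  6 17 25 29 26 18 29 29 28 27 26 31 30]
 [ 2  3 17 34 31 27 29 32 30 27 29 31 31 31]
 [ 7 14 26 33 31 27 26 33 30 25 27 32 33 28]
 [11 14 18 29 22 16 19 24  0  0  0  0  0  0]
 [14 15 13 16 13 14 14 15  0  0  0  0  0  0]
 [ 0 22 31 31 21  0  0  0  0  0  0  0  0  0]
 [ 0 31 33 32 30  0  0  0  0  0  0  0  0  0]
 [ 0  0  0  0  0  0  0  0  0  0  0  0  0  0]
 [ 0  0  0  0  0  0  0  0  0  0  0  0  0  0]
 [ 0  0  0  0  0  0  0  0  0  0  0  0  0  0]
 [ 0  0  0  0  0  0  0  0  0  0  0  0  0  0]
 [ 0  0  0  0  0  0  0  0  0  0  0  0  0  0]]
```

The ball tops are at about 34 mm and the bowl floor at about 15 mm, so all four balls are in the scoop. But the scoop is level and three balls sit right over the lip, held only by the wall. I put it down again with pressure, push it to the wall and repeat the nose-up tilt with real down-force at the heel.

move_arm --motion "-1 0 0 0.02 0;-1 0 0 0.04 0;-1 0 0 0.05 0;-1 0.015 0 0.054 0;-1 0.03 0 0.056 0;-1 0.045 0 0.058 0;-1 0.05 0 0.06 0;-1 0.05 0 0.06 0"

```text
time: 11.8
position: [0.5201, -0.234, 0.0817]
tool_rot: [1.0, 0.024, -0.005, -0.001]
ft_force: [-14.2, 0.4, 19.7]
grip_width: 0.0156
grip_force: 60.0
```

move_arm --motion "-1 -0.005 0 0 0;-1 -0.01 0 0.004 0;-1 -0.02 0 0.008 0;-1 -0.03 0 0.012 0;-1 -0.04 0 0.014 0" --newtons 8

```text
time: 12.22
position: [0.5187, -0.2342, 0.0781]
tool_rot: [1.0, 0.022, 0.002, -0.0]
ft_force: [1.6, 3.3, 8.1]
grip_width: 0.0159
grip_force: 8.0
```

move_arm --motion "-1 -0.01 0 0.003 0;-1 -0.02 0 0.006 0;-1 -0.02 0 0.006 0"

```text
time: 12.47
position: [0.5144, -0.2344, 0.0766]
tool_rot: [1.0, 0.022, 0.001, -0.0]
ft_force: [0.3, 3.5, 7.9]
grip_width: 0.0159
grip_force: 8.0
```

```bash
cat >> h.py <<'E'
def grid(n="top",x0=.53,x1=.6,y0=-.27,y1=-.2,zm=.06):
    z=np.load(f"pics/{n}_last.npz");W=cloud(n,z["d"]);d=z["d"]
    B=W[(d>0)&(W[...,2]>0)&(W[...,2]<zm)]
    bx=[np.arange(x0,x1,.005),np.arange(y0,y1,.005)]
    H,_,_=np.histogram2d(B[:,0],B[:,1],bins=bx);S,_,_=np.histogram2d(B[:,0],B[:,1],bins=bx,weights=B[:,2])
    print(n);print(np.where(H>0,1000*S/np.maximum(H,1),0).astype(int)[::-1,::-1])
E
python3 - <<'E'
from h import *
bowl(lo=-.09)
plan((*T(.009,0),.082,.046))
grid("top");grid("side")
E
```

```text
side bowl floor slope x,y,z0 57 [ 0.085   0.1267 -0.0701] xmax 0.0794 ymid -0.0153 z at x=.06 -0.065
top bowl floor slope x,y,z0 188 [ 0.4143 -0.1525 -0.09  ] xmax 0.0767 ymid 0.0049 z at x=.06 -0.0651
t 12.57 tcp [ 0.5144 -0.2343  0.0766] yaw 0.0441 w 0.0163 gf 8.0 F [-0.4  4.2  8.1]
(0.5259904796789275, -0.23408614598855354, 0.082, 0.046) -> [ 0.058  0.001 -0.027] -0.001 dist 0.013
top
[[35 35 33 33 30 25 25 28 29 25 25 30 29 25]
 [18  9 14 23 23  9 16 23 24 22 16 24 24 24]
 [ 6 10 20 26 24 21 25 24 26 20 24 27 25 27]
 [ 7 10 18 27 25 18 24 25 24 20 21 26 25 17]
 [ 6  7 13 20 19  8 13 18 23 10 17 23 20  0]
 [ 9  7  6  8  7  7  7  9  0  0  0  0  0  0]
 [ 9 12 21 23  0  0  0  0  0  0  0  0  0  0]
 [17 20 25 25  0  0  0  0  0  0  0  0  0  0]
 [ 0  0  0  0  0  0  0  0  0  0  0  0  0  0]
 [ 0  0  0  0  0  0  0  0  0  0  0  0  0  0]
 [ 0  0  0  0  0  0  0  0  0  0  0  0  0  0]
 [ 0  0  0  0  0  0  0  0  0  0  0  0  0  0]
 [ 0  0  0  0  0  0  0  0  0  0  0  0  0  0]]
side
[[37 37 37 35  0 19 24 31 35 37 21 24 24 28]
 [ 0  0 28 24  0 23 22 26  0 22 25 28  0 29]
 [ 0  0 27 28 28 25 27 28 27 22 26 28  0 35]
 [ 0  0 25 26  0 23 23 26  9 24 21 23  0 31]
 [ 0  0  0  0  0  0 20 15 21  9  7  8  8 24]
 [ 0  0  0  0  0  0  0  9  0  8  8  9 14 24]
 [ 0  0 26 25  0  0  0  0  0  9  9  0 10 22]
 [ 0  0 27  0  0  0  0  0  0  6  7 10 15 29]
 [ 0  0  0 23  0  0  0  0  7  7  0 11 17 26]
 [ 0  0  0  0  0  0  0  0  0  5  7  7 17 13]
 [ 0  0  0  0  0  0  0  0  7  8  5  7 19 19]
 [ 0  0  0  0  0  0  0  0  6  7  7  6 17  0]
 [ 0  0  0  0  0  0  0  0  6  7  5  6 17 25]]
```

All four balls are still in, but three lie abreast at the lip: 60 mm of balls against a 58 mm bowl, so they jam there. The scoop is slightly nose-up now. I clamp, move forward and wiggle the yaw so they roll back.

move_arm --motion "-1 0 0 0 0;-1 0 0 0 0;-1 0.01 0 -0.012 0.01;-1 0.02 0 -0.012 0.02;-1 0.03 0 -0.012 0;-1 0.04 0 -0.012 -0.02;-1 0.045 0 -0.012 0;-1 0.05 0 -0.012 0.02;-1 0.05 0 -0.012 0;-1 0.05 0 -0.012 -0.02;-1 0.05 0 -0.012 0;-1 0.05 0 -0.012 0" --newtons 60

```text
time: 13.57
position: [0.5213, -0.234, 0.0769]
tool_rot: [1.0, 0.022, -0.002, -0.001]
ft_force: [-5.0, -2.2, -0.4]
grip_width: 0.0157
grip_force: 60.0
```

```bash
python3 - <<'E'
from h import *
bowl(lo=-.09)
plan((*T(.009,0),.082,.046))
grid("top");grid("side")
E
```

```text
side bowl floor slope x,y,z0 56 [ 0.1189 -0.0587 -0.0746] xmax 0.0792 ymid -0.013 z at x=.06 -0.0675
top bowl floor slope x,y,z0 144 [-0.7006  0.0506 -0.0218] xmax 0.08 ymid 0.0018 z at x=.06 -0.0638
t 13.67 tcp [ 0.5212 -0.2341  0.0769] yaw 0.0463 w 0.0154 gf 60.0 F [-5.7 -0.7 -2.2]
(0.5259904796789275, -0.23408614598855354, 0.082, 0.046) -> [ 0.024  0.001 -0.026] 0.0 dist 0.007
top
[[36 35 33 27 26 26 30 33 25 23 25 27 29 20]
 [15 18 23 19  5 16 23 24 19 11 18 22 23 13]
 [ 8 21 25 25 19 20 26 26 26 16 27 28 25  0]
 [11 22 26 24 17 17 25  0  0  0  0  0  0  0]
 [ 8 15 19 18  7 17 21  0  0  0  0  0  0  0]
 [11  8  8  8  6  0  0  0  0  0  0  0  0  0]
 [ 0  0  0  0  0  0  0  0  0  0  0  0  0  0]
 [ 0  0  0  0  0  0  0  0  0  0  0  0  0  0]
 [ 0  0  0  0  0  0  0  0  0  0  0  0  0  0]
 [ 0  0  0  0  0  0  0  0  0  0  0  0  0  0]
 [ 0  0  0  0  0  0  0  0  0  0  0  0  0  0]
 [ 0  0  0  0  0  0  0  0  0  0  0  0  0  0]
 [ 0  0  0  0  0  0  0  0  0  0  0  0  0  0]]
side
[[36 36 35 36 31 22 25 30 35 38 21 26  0 29]
 [ 0  0 28  0 22 23 26 28  0 21 24 28 26 31]
 [ 0 29  0 27  0 25 26 26 25 24 24 27  0 29]
 [ 0  0 26  0  0 20 24 24  8  0 20 24  9 30]
 [ 0  0  0  0  0  0 19 22  7  7  6  8 10 24]
 [ 0  0  0  0  0  0  0  0  7  0  7  9 14 26]
 [ 0  0  0  0  0  0  0  0  0  5  7  6 15 32]
 [ 0  0  0  0  0  0  0  0  8  7  7 11 18 23]
 [ 0  0  0  0  0  0  0  0  8  7  7 10 19 25]
 [ 0  0 27 24  0  0  0  0  0  6  0  7 18 19]
 [ 0  0  0 25  0  0  0  0  0  0  6 11 17 28]
 [ 0  0  0 23  0  0  0  0  7  6  3 10 16 33]
 [ 0  0 32 33 32 17 32  0 32 34 34  0 33  0]]
```

move_arm --motion "-1 0 0 0.008 0;-1 0 0 0.016 0;-1 0 0 0.016 0"

```text
time: 13.92
position: [0.5213, -0.2341, 0.0767]
tool_rot: [1.0, 0.023, -0.002, -0.001]
ft_force: [-10.1, 0.2, 18.5]
grip_width: 0.0159
grip_force: 60.0
```

move_arm --motion "-1 -0.01 0 0 0;-1 -0.02 0 0 0;-1 -0.03 0 0.003 0;-1 -0.04 0 0.005 0;-1 -0.05 0 0.007 0;-1 -0.06 0 0.01 0;-1 -0.06 0 0.01 0" --newtons 9

```text
time: 14.5
position: [0.5132, -0.2345, 0.074]
tool_rot: [1.0, 0.023, 0.002, 0.0]
ft_force: [-0.5, 3.4, 8.9]
grip_width: 0.0159
grip_force: 9.0
```

move_arm --motion "-1 0 0 0 0;-1 0 0 0 0;-1 0 0 0 0;-1 0 0 -0.015 0;-1 0 0 -0.03 0;-1 0 0 -0.03 0" --newtons 60

```text
time: 15.0
position: [0.5121, -0.2354, 0.0787]
tool_rot: [1.0, 0.023, 0.001, 0.0]
ft_force: [-0.3, -0.6, -3.6]
grip_width: 0.0154
grip_force: 60.0
```

```bash
python3 - <<'E'
from h import *
bowl(lo=-.09)
plan((*T(.009,0),.082,.046))
grid("top");grid("side")
E
```

```text
side bowl floor slope x,y,z0 62 [-0.0177  0.1777 -0.0609] xmax 0.0794 ymid -0.0101 z at x=.06 -0.062
top bowl floor slope x,y,z0 181 [ 0.0703 -0.0575 -0.0676] xmax 0.0797 ymid 0.0041 z at x=.06 -0.0634
t 15.1 tcp [ 0.5116 -0.2352  0.0782] yaw 0.0451 w 0.0155 gf 60.0 F [ 0.1 -1.  -2.3]
(0.5259904796789275, -0.23408614598855354, 0.082, 0.046) -> [ 0.072 -0.002 -0.019] -0.0 dist 0.015
top
[[34 30 34 28 28 27 24 24 22 22 26 23 25 24]
 [20 11 18 23 14 17 24 30 18 17 19 27 25 26]
 [11 18 32 34 18 26 32 32 30 19 26 35 34 30]
 [15 28 34 33 30 28 33 34 31 22 34 35 34 32]
 [13 24 32 34 22 24 32 32 25 16 27 33 31 25]
 [16 18 22 22 12 19 22 19  0  0  0  0  0  0]
 [15 14 14 13 12 13 13  0  0  0  0  0  0  0]
 [16 14 12 12 11  0  0  0  0  0  0  0  0  0]
 [24  0 13 14  0  0  0  0  0  0  0  0  0  0]
 [ 0  0  0  0  0  0  0  0  0  0  0  0  0  0]
 [ 0  0  0  0  0  0  0  0  0  0  0  0  0  0]
 [ 0  0  0  0  0  0  0  0  0  0  0  0  0  0]
 [ 0  0  0  0  0  0  0  0  0  0  0  0  0  0]]
side
[[ 0 35 35 35 26 23 29 27 36 38  0  0 10 26]
 [ 0 32  0 34  0 29 32  0  0 31 34  0  0 33]
 [ 0 33 36  0 33 33 35 35  0 33 32 36 35 36]
 [ 0 33 35  0  0 31 34 36  0 31 34  0 36 32]
 [32 31 32 35  0 26 32 22 14 14 15 25 16 27]
 [ 0  0  0  0  0 17 15 15 15 14 15 15 19 29]
 [ 0  0  0  0  0  0 14 14 14 14 15 16 20 29]
 [ 0  0  0  0  0  0 13 15 13 14 14 13 21 28]
 [33  0  0  0  0  0  0 12  0 12 12 12 22 30]
 [34  0 30 29  0  0  0  0 13  0 12 10 21 27]
 [33  0 30 31  0  0  0  0  0  0 11 11 24 23]
 [33  0 32  0  0  0  0  0  0 12 10 10 19 26]
 [ 0 31  0 28  0 21 22 21 20 20 29 29 29 27]]
```

The bowl floor now slopes about 0.11 rad nose-up (11 → 15 mm), and the balls have rolled back off the wall. I lift gently.

move_arm --motion "-1 0 0 -0.015 0;-1 0 0 -0.04 0;-1 0 0 -0.07 0;-1 0 0 -0.11 0;-1 0 0 -0.16 0;-1 0 0 -0.21 0;-1 0 0 -0.26 0;-1 0 0 -0.31 0;-1 0 0 -0.36 0;-1 0 0 -0.41 0;-1 0 0 -0.45 0;-1 0 0 -0.47 0"

```text
time: 16.1
position: [0.512, -0.2354, 0.174]
tool_rot: [1.0, 0.022, 0.001, 0.001]
ft_force: [0.2, 0.2, -3.1]
grip_width: 0.0155
grip_force: 60.0
```

```bash
python3 - <<'E'
from h import *
bowl(lo=-.09)
cj,sj=np.cos(.05),np.sin(.05)
plan((.42,.21,.17,.05),(.42,0,.17,.046))
grid("top",zm=.2);grid("side",zm=.2)
E
```

```text
side bowl floor slope x,y,z0 78 [-0.0662  0.0746 -0.059 ] xmax 0.0792 ymid -0.0017 z at x=.06 -0.063
top bowl floor slope x,y,z0 188 [ 0.109  -0.0054 -0.0696] xmax 0.0772 ymid 0.0022 z at x=.06 -0.063
t 16.2 tcp [ 0.5119 -0.2353  0.1733] yaw 0.0449 w 0.0157 gf 60.0 F [ 0.6  0.8 -2.4]
(0.42, 0.21, 0.17, 0.05) -> [-0.359 -2.245  0.013] -0.002 dist 0.455
(0.42, 0, 0.17, 0.046) -> [-0.406 -1.196  0.015] -0.0 dist 0.253
top
[[ 35  34  31  29  12   0   0   0   0   0   0   0   0   0]
 [ 40  43  34  32  62  87 111 112 112 111 112 111 111   0]
 [ 71  83  86  52  27 106 125 128 122 111 111 111 112 107]
 [ 98  75  77  75  50 106 130 129 127 112 111 111 109   0]
 [106 123 130 128 125 120 129 129 126 111 111   0   0   0]
 [112 118 118 119 109 114 118 120 114   0   0   0   0   0]
 [115 109 110 109 109 108 104   0   0   0   0   0   0   0]
 [120 108 109 108 109 108   0   0   0   0   0   0   0   0]
 [  0   0   0   0   0   0   0   0   0   0   0   0   0   0]
 [  0   0   0   0   0   0   0   0   0   0   0   0   0   0]
 [  0   0   0   0   0   0   0   0   0   0   0   0   0   0]
 [  0   0   0   0   0   0   
[... 163 characters left out ...]
0 118 113   0   0 126   0   0   2   4   3   2  17]
 [116 125 121   0   0 128 131 131   0   5   0   0   3  16]
 [117 121 123   0   0 128 130   0   5   0   2   4   0  23]
 [117 122 122 121   0 125 124 129 111   5   0   3  57  18]
 [113 115 110 110 110 113 125 110  75 110  68  39  96  20]
 [114   0   0   0   0 109 110   0 109  67 109  40 104  21]
 [115 113   0   0   0   0 109   0 108  74  39  57  93  51]
 [118   0   0   0   0   0   0 120 118  96  64   3  95  15]
 [119 115   0 123   0   0   0 120 120 122  33   3 126  28]
 [119 110 126 127   0   0   0 117 121  93  85   0  91  30]
 [118 112 125 125   0   0   0   0 121  78  48  72  80  68]
 [116 116   0 124   0   0   0 121 130  81  61   3  76  59]]
```

The scoop is lifted with the balls held and the front ones about 14 mm behind the lip. I carry it sideways to the jar with gentle acceleration.

move_arm --motion "-1 -0.001 -0.01 0 0;-1 -0.003 -0.03 0 0;-1 -0.006 -0.06 0 0;-1 -0.01 -0.1 0 0;-1 -0.015 -0.155 0 0;-1 -0.022 -0.22 0 0;-1 -0.029 -0.29 0 0;-1 -0.037 -0.375 0 0;-1 -0.046 -0.47 0 0;-1 -0.056 -0.57 0 0;-1 -0.067 -0.68 0 0;-1 -0.078 -0.8 0 0"

```text
time: 17.2
position: [0.4881, -0.074, 0.1725]
tool_rot: [1.0, 0.022, 0.0, -0.0]
ft_force: [0.2, 0.2, -3.9]
grip_width: 0.0155
grip_force: 60.0
```

move_arm --motion "-1 -0.012 -0.12 0 0;-1 -0.024 -0.24 0 0;-1 -0.035 -0.36 0 0;-1 -0.047 -0.48 0 0;-1 -0.058 -0.59 0 0;-1 -0.068 -0.69 0 0;-1 -0.076 -0.78 0 0;-1 -0.084 -0.86 0 0;-1 -0.091 -0.93 0 0;-1 -0.096 -0.98 0 0"

```text
time: 18.03
position: [0.4593, 0.1212, 0.1725]
tool_rot: [1.0, 0.023, -0.0, -0.0]
ft_force: [-0.3, 0.4, -2.6]
grip_width: 0.0158
grip_force: 60.0
```

move_arm --motion "-1 -0.004 -0.045 0 0;-1 -0.009 -0.09 0 0;-1 -0.013 -0.135 0 0;-1 -0.018 -0.18 0 0;-1 -0.022 -0.225 0 0;-1 -0.027 -0.27 0 0;-1 -0.031 -0.31 0 0;-1 -0.034 -0.35 0 0;-1 -0.038 -0.385 0 0;-1 -0.041 -0.415 0 0;-1 -0.044 -0.445 0 0;-1 -0.045 -0.46 0 0"

```text
time: 19.03
position: [0.4475, 0.2113, 0.1723]
tool_rot: [1.0, 0.023, -0.0, -0.0]
ft_force: [0.1, -0.5, -3.7]
grip_width: 0.016
grip_force: 60.0
```

```bash
python3 - <<'E'
from h import *
bowl(lo=-.09)
plan((.447,.2155,.172,.05))
for n in("top","side"):grid(n,x0=.44,x1=.58,y0=.165,y1=.27,zm=.16)
p2=np.load("pics/side_last.npz")["p"][:,:,::-1];p1=np.load("pics/top_last.npz")["p"][:,:,::-1]
cv2.imwrite("pics/v4.png",np.hstack([cv2.resize(p1[150:270,130:250],(400,400)),cv2.resize(p2[200:340,220:360],(400,400),interpolation=cv2.INTER_CUBIC)]))
E
```

```text
side bowl floor slope x,y,z0 378 [ 0.0737  0.0169 -0.0677] xmax 0.0786 ymid -0.0024 z at x=.06 -0.0633
top bowl floor slope x,y,z0 490 [ 0.1132  0.0038 -0.0709] xmax 0.0759 ymid -0.0031 z at x=.06 -0.0641
t 19.13 tcp [0.4476 0.211  0.1723] yaw 0.0456 w 0.0156 gf 60.0 F [ 0.3  0.3 -2.7]
(0.447, 0.2155, 0.172, 0.05) -> [-0.002 -0.023  0.002] -0.001 dist 0.005
top
[[  0   0   0   0   0   0   0   0   0   0   0   0   0   0   0   0   0   1
    0   0]
 [  0   0   0   0 156 159   0   0   0   0   0 158 156 154 150  94 141  35
    0   0]
 [139 147 149 153 155 154 155 154 156 154 154 153 152 151 125 108 130 120
  121   0]
 [137 141 145 147 148 147 146 145 145 142 140 139 129 137 113 116 107 107
   77   0]
 [126 131 132 130 131 130 125 125 123 121 120 109 119  94  92  81 109  62
   36   1]
 [ 85  97 114 110 109 108 105 103 102 100  86  96  71  87  72  73  45   1
    1   1]
 [  0  63  74  83  93  85  84  79  80  77  62  59  58  17   0   0   0   0
    0   1]
 [  0   1   0   1   0  62  63  62  62  60  50  60  26   0   0   0   0   0
    1   1]
 [  0   1   1   1   0   0  58  58  60  60  59  59  23  3
[... 3160 characters left out ...]
  46  16
   18   0]
 [ 32  62   0 116 115 123 124 123  93  80  70  44  72  88  71  53  17  17
   18   0]
 [ 29  41  62   0 115 122 122 123  17  54  58  56  85  96  89  38  74  18
   20   0]
 [  6  34  61   0 114   0 119 118 119  76  57  72  71  80  77  46  56  18
    0   0]
 [  1  30  44  61 122 128 128 129 130 126  89  86  45  51  18  20  31   0
    0   0]
 [  0   7  29  53  62   0   0   0   0 135  61  17  17  18  17  39  45  61
    0   0]
 [  0   0   8  29  43  61  59   0   0 148   0  18  18  29  39  41   0   0
    0   0]
 [  1   0   0   6  32  38  47  62   0   0  52  58  46  46  62  60   0   0
    0   0]
 [  0   1   0   0   1   9  28  39  38  60  60  60  60   0   0   0   0   0
    0   0]]
```

View pics/v4.png

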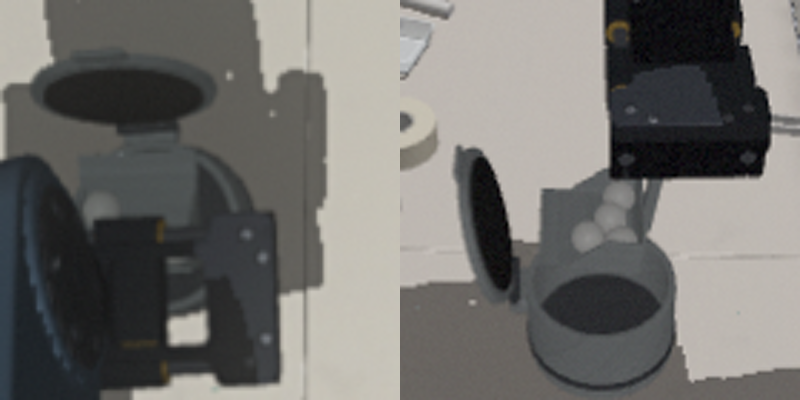

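The side crop shows all four balls at the back of the bowl, around (600,220), with the lip over the jar mouth. I loosen the grip so the scoop swings nose-down under its own weight.

move_arm --motion "-1 0 -0.012 0 0;-1 0 -0.012 0 0;-1 0 -0.012 0 0;-1 0 -0.012 0 0;-1 0 -0.012 0 0;-1 0 -0.012 0 0" --newtons 3

```text
time: 19.63
position: [0.4476, 0.2128, 0.1724]
tool_rot: [1.0, 0.022, 0.0, 0.0]
ft_force: [-0.2, -0.8, -3.4]
grip_width: 0.0159
grip_force: 3.0
```

```bash
cat >> h.py <<'E'
def jarballs():
    for n in("side","top"):
        z=np.load(f"pics/{n}_last.npz");W=cloud(n,z["d"]);p=z["p"].astype(int)
        r=np.hypot(W[...,0]-.487,W[...,1]-.2155)
        m=(z["d"]>0)&(r<.041)&(W[...,2]<.055)&(W[...,2]>.0)
        print(n,"in jar: px",m.sum(),"above .014:",(m&(W[...,2]>.014)).sum(),"bright",(m&(p.min(2)>110)).sum(), "z pct",np.percentile(W[m][:,2],[5,50,95]).round(4) if m.any() else "")
E
python3 - <<'E'
from h import *
bowl(lo=-.12)
plan((.447,.2155,.172,.05))
grid("side",x0=.42,x1=.55,y0=.17,y1=.265,zm=.16)
jarballs()
E
```

```text
side bowl floor slope x,y,z0 457 [-0.8131  0.0637 -0.0471] xmax 0.08 ymid 0.0024 z at x=.06 -0.0959
top bowl floor slope x,y,z0 180 [-0.7535  0.2937 -0.0479] xmax 0.0799 ymid -0.0032 z at x=.06 -0.0931
t 19.73 tcp [0.4476 0.2128 0.1724] yaw 0.0446 w 0.0157 gf 3.0 F [ 0.3 -0.1 -2.6]
(0.447, 0.2155, 0.172, 0.05) -> [-0.002 -0.013  0.002] -0.002 dist 0.003
side
[[ 74  84  75  82  63  79  62  62  48  64  75  50  48  53   0   0   0   0]
 [  0   0  20  48  54  49  44  43  51  33  38  14   0   0   0   0   0   0]
 [  0   0   0   0  22  42  37  22  40  54  59   0   1   0   0   0   0   0]
 [  1   0   0  12  33  41  52  61  61  55  55  44  61   0   0   0   0   0]
 [  0   0  20  35  54  61   0   0   0   0  44  40  38  40  61   0   0   0]
 [  1  22  40  61  63   0   0   0   0   0  17  17  17  37  39  61   0   0]
 [ 24  35  63   0   0   0   0   0   0  18  18  17  17  18  38  41  62   0]
 [ 31  43   0   0   0   0   0   0  18  17  17  17  18  17  18  33  44   0]
 [ 39  61   0   0   0   0   0   0  17  18  18  17  17  18  16  16  36  52]
 [ 54   0   0   0   0   0   0  19  17  17  18  18  18  17  16  3
[... 658 characters left out ...]
70  71  57  42 101   0   0]
 [  1   8  33  85  62 104   0  94 101  94  83  66  46  49  71 105   0   0]
 [  0   0   1  67  35  53  98 136 115  81  95  70  67  99  95 103   0   0]
 [  1   0   1 104  57  40  50  68 121  99  95   0   0   0   0   0   0   0]
 [  0   0   0  51  14  21   1  61 112  63  44   0   1   1   1   0   0   0]
 [  0   1   1   0   0   0   0   0   0   1   1   0   1   1   1   1   1   0]
 [  0   1   0   0   1   1   1   1   1   0   1   1   1   0   1   0   1   1]
 [  0   0   0   1   1   0   1   1   0   1   0   1   1   1   1   1   1   1]]
side in jar: px 509 above .014: 509 bright 0 z pct [0.0161 0.0178 0.0195]
top in jar: px 427 above .014: 362 bright 0 z pct [0.0128 0.0158 0.0191]
```

move_arm --motion "-1 0 0 0 0;-1 0 0 0 0;-1 0 0 0 0;-1 0 0 0 0"

```text
time: 20.07
position: [0.4478, 0.213, 0.1725]
tool_rot: [1.0, 0.022, 0.0, -0.0]
ft_force: [0.1, 0.8, -1.3]
grip_width: 0.0167
grip_force: 3.0
```

```bash
python3 - <<'E'
from h import *
bowl(lo=-.12)
plan((.447,.2155,.172,.05))
grid("side",x0=.42,x1=.55,y0=.17,y1=.265,zm=.16)
jarballs()
z=np.load("pics/side_last.npz");W=cloud("side",z["d"]);p=z["p"].astype(int)
m=(z["d"]>0)&(abs(W[...,0]-.47)<.06)&(abs(W[...,1]-.2155)<.045)&(p.min(2)>95)
k,l,s,c=cv2.connectedComponentsWithStats(m.astype(np.uint8))
for i in range(1,k):
    if s[i,4]>15: print(s[i],W[l==i].mean(0).round(3))
E
```

```text
side bowl floor slope x,y,z0 439 [-0.1797 -0.0055 -0.0767] xmax 0.0799 ymid -0.0015 z at x=.06 -0.0875
top bowl floor slope x,y,z0 168 [-0.7631  0.0151 -0.0521] xmax 0.08 ymid -0.0055 z at x=.06 -0.0979
t 20.17 tcp [0.4477 0.213  0.1725] yaw 0.0448 w 0.0158 gf 3.0 F [ 0.3 -0.1 -1.8]
(0.447, 0.2155, 0.172, 0.05) -> [-0.003 -0.013  0.002] -0.002 dist 0.003
side
[[ 76  78  83  73  72  66  52  60  57  63  67  47  54  91   0   0   0   0]
 [  0   0   0  47  67  50  50  43  51  50  35  33   1   0   0   0   0   0]
 [  0   0   0   1  22  44  39  44  37  52  59   0   0   0   0   0   0   0]
 [  1   0   0   4  30  40  57  61  60  61  52  46  61   0   0   0   0   0]
 [  0   0  19  36  52  63   0   0   0  25  41  40  40  39  60   0   0   0]
 [  0  30  35  62  63   0   0   0  26  26  25  18  18  40  39  62   0   0]
 [ 19  37  62   0   0   0   0   0  25  25  24  18  17  18  37  42  61   0]
 [ 31  44   0   0   0   0   0   0  21  21  17  18  18  18  18  33  44  60]
 [ 41  61   0   0   0   0   0  18  17  18  17  17  18  22  23  22  36  61]
 [ 59   0   0   0   0   0   0  19  18  17  16  18  20  23  24  
[... 916 characters left out ...]
0   0   0  37  33  24   1  44 104  41  38   1   0   1   0   0   1   1]
 [  0   0   0   0   0   0   0   1   1   1   0   0   0   1   0   1   2   1]
 [  0   0   0   0   0   0   1   0   0   0   1   2   1   0   1   0   0   1]
 [  0   0   0   0   0   0   1   1   0   0   1   0   0   1   1   1   1   1]]
side in jar: px 511 above .014: 511 bright 112 z pct [0.0164 0.0184 0.0257]
top in jar: px 430 above .014: 380 bright 6 z pct [0.0133 0.0168 0.0243]
[299 162  41  10 184] [0.448 0.24  0.352]
[279 297   9   9  54] [0.503 0.197 0.027]
[301 298  32  42 640] [0.427 0.22  0.001]
[284 307  10   9  69] [0.491 0.215 0.023]
[271 308   7   7  30] [0.517 0.22  0.03 ]
[267 330  13   9  40] [ 0.521  0.255 -0.   ]
```

The bowl is empty and the balls are in the jar: three are clearly visible and the fourth is probably hidden by the scoop. I carry the scoop back to open bench and press it down lightly held, so it levels itself.

move_arm --motion "-1 0 0 0 0;-1 0 0 -0.1 0;-1 0 0.15 -0.1 0;-1 0 0.32 -0.1 0;-1 0 0.5 -0.1 0;-1 0 0.68 -0.1 0;-1 0 0.85 -0.1 0;-1 0 0.97 -0.1 0;-1 0 1 0 0;-1 0 1 0.15 0;-1 0 1 0.3 0;-1 0 1 0.38 0" --newtons 25

```text
time: 21.17
position: [0.4555, 0.0128, 0.0943]
tool_rot: [1.0, 0.022, -0.001, -0.0]
ft_force: [-1.1, 0.2, -2.0]
grip_width: 0.0158
grip_force: 25.0
```

```bash
python3 - <<'E'
from h import *
bowl(lo=-.12)
plan((.44,.013,.083,.046),(.44,.013,.072,.046))
jarballs()
for n in("side","top"):
    z=np.load(f"pics/{n}_last.npz");W=cloud(n,z["d"]);p=z["p"].astype(int);r=np.hypot(W[...,0]-.487,W[...,1]-.2155)
    m=(z["d"]>0)&(r<.043)&(W[...,2]>.0195)&(W[...,2]<.035)
    k,l,s,c=cv2.connectedComponentsWithStats(m.astype(np.uint8))
    for i in range(1,k):
        if s[i,4]>12: print(n,s[i],W[l==i].mean(0).round(3))
z=np.load("pics/top_last.npz")["p"][:,:,::-1];y=np.load("pics/side_last.npz")["p"][:,:,::-1]
cv2.imwrite("pics/v5.png",np.vstack([np.hstack([cv2.resize(z[170:260,135:225],(400,300)),cv2.resize(y[260:350,245:335],(400,300))]),np.hstack([cv2.resize(y[150:260,230:380],(400,300)),cv2.resize(z[150:260,370:460],(400,300))])]))
E
```

```text
side bowl floor slope x,y,z0 412 [-0.3028  0.02   -0.071 ] xmax 0.0799 ymid 0.0 z at x=.06 -0.0892
top bowl floor slope x,y,z0 258 [-0.0039  0.0091 -0.0948] xmax 0.08 ymid -0.0025 z at x=.06 -0.095
t 21.27 tcp [0.4547 0.0133 0.0942] yaw 0.0443 w 0.016 gf 25.0 F [-0.8  0.9 -1.3]
(0.44, 0.013, 0.083, 0.046) -> [-0.073 -0.002  0.056] -0.001 dist 0.018
(0.44, 0.013, 0.072, 0.046) -> [-0.073 -0.002  0.111] -0.001 dist 0.027
side in jar: px 616 above .014: 616 bright 118 z pct [0.0163 0.0184 0.0267]
top in jar: px 1318 above .014: 1155 bright 217 z pct [0.0132 0.0165 0.0236]
side [286 290  27  16 169] [0.476 0.183 0.026]
side [270 307   8   7  32] [0.518 0.214 0.025]
side [291 306  10   9  65] [0.477 0.213 0.024]
top [157 196  26  44 103] [0.493 0.246 0.027]
top [176 198   9  10  56] [0.518 0.214 0.022]
top [192 214   7  10  50] [0.486 0.185 0.023]
top [179 220   9  10  56] [0.474 0.21  0.023]
top [163 223  10   9  63] [0.47  0.24  0.022]
```

View pics/v5.png

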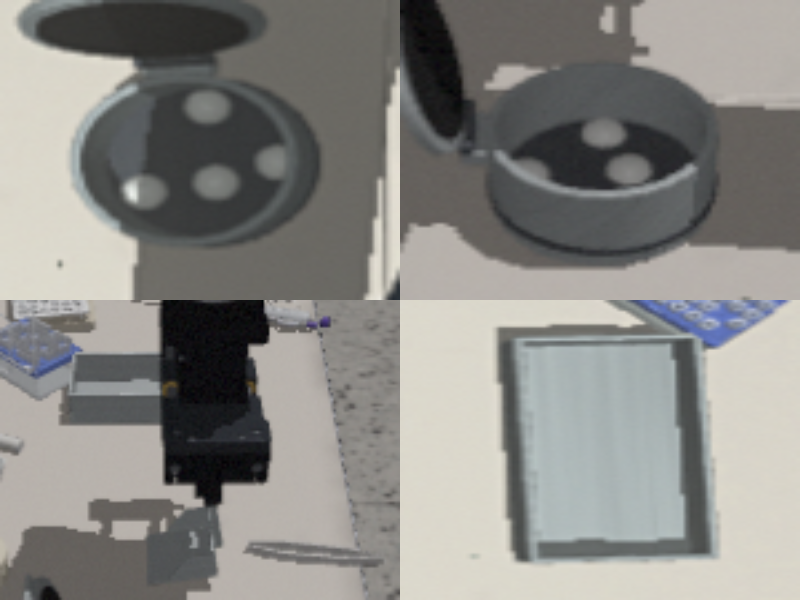

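The jar (top left) holds all four balls and the tray is empty. I set the scoop down with a light grip so it levels on the bench.

move_arm --motion "-1 -0.01 0 0.02 0;-1 -0.02 0 0.035 0;-1 -0.03 0 0.05 0;-1 -0.04 0 0.06 0;-1 -0.05 0 0.07 0;-1 -0.06 0 0.08 0;-1 -0.07 0 0.09 0;-1 -0.08 0 0.1 0;-1 -0.09 0 0.108 0;-1 -0.09 0 0.115 0;-1 -0.09 0 0.12 0;-1 -0.09 0 0.12 0" --newtons 4

```text
time: 22.27
position: [0.4395, 0.0123, 0.0724]
tool_rot: [1.0, 0.022, 0.001, 0.0]
ft_force: [-1.0, 0.0, 3.1]
grip_width: 0.0159
grip_force: 4.0
```

```bash
python3 - <<'E'
from h import *
bowl(lo=-.12)
plan((.44,.013,.072,.046))
grid("side",x0=.42,x1=.55,y0=-.03,y1=.055,zm=.06)
E
```

```text
side bowl floor slope x,y,z0 350 [-0.0434  0.0033 -0.0687] xmax 0.0782 ymid -0.0019 z at x=.06 -0.0713
top bowl floor slope x,y,z0 433 [-0.0844 -0.0033 -0.0674] xmax 0.08 ymid -0.0015 z at x=.06 -0.0724
t 22.37 tcp [0.4395 0.0123 0.0724] yaw 0.0443 w 0.0159 gf 4.0 F [-0.   0.8  3.3]
(0.44, 0.013, 0.072, 0.046) -> [ 0.003 -0.003  0.002] -0.001 dist 0.001
side
[[ 1  0  0  0  1  0  1  1  1  0  0  0  1  0  0  0]
 [ 1  0  0  0  0  0  0  1  1  0  2  1  0  0  1  1]
 [ 1  0  0  0  1  1  0  0  1  0  0  0  1  1  0  0]
 [ 1  0  0  1  0  0  0  2  1  0  1  0  0  0  0  0]
 [ 1  0  0  0  1  0  1  0  0  0  0  1  0  1  0  0]
 [ 1  1  0  0  0  0  1  1  1  1  0  0  0  1  0  2]
 [ 0  0  1  0  0  0  0  0  1  0  0  1  1  1  0  0]
 [ 1  1  1  0  1  0  0  0  0  1  0  1  0  0  0  0]
 [ 0  0  1  0  1  0  1  0  1  0  1  0  0  0  0  0]
 [ 1  1  1  1  1  0  1  1  0  0  1  3  0  0  1  2]
 [ 2  0  1  1  0  1  2  0  2  1  1  1  1  2  0  0]
 [ 2  2  1  2  2  2  2  1  1  2  1  2  2  1  0  0]
 [ 0  0  1  1  2  3  2  3  3  2  2  1  1  1  0  0]
 [ 0  3  3  1  2  1  2  3  1  2  2  2  3  4  0  0]
 [ 2  5  0  3  2  2  1  2  2  2  2  2  6  8  0  0]
 [ 4  7  0  0  2  2  2  2  2  2  1  2  5 11  0  0]
 [ 7 11  0  0  0  3  1  1  2  2  1  2 11 12  0  0]
 [ 6 14  0  0  0  0  2  2  1  4  2  2 10 14  0  0]
 [10 12  0  0  0  0  3  2  2  2  2  1  5 11  0  0]
 [ 2 13  0  0  0  0  0  2  3  2  2  1  8 12  0  0]
 [ 0 13  0  0  0  0  0  2  0  2  8 18 15 13  0  0]
 [ 1 15 27 21 26 29 39 29 31 29 30 27  0  0  0  0]
 [ 0  0  0  1  0  1 28  2  0  0  0  0  0  0  0  0]
 [ 0  1  1  1  0  0  0  0  0  1  0  0  1  2  0  1]
 [ 0  0  0  0  1  1  0  0  1  1  1  0  0  0  0  0]
 [ 0  3  0  0  0  2  0  0  0  0  1  3  0  1  0  0]]
```

The scoop stands flat on the bench with its bowl floor at 2 mm. I release it and go over behind the lid with the fingers closing.

move_arm --motion "1 0 0 0 0;1 0 0 0 0;1 0 0 0 0;1 0 0 0 0;1 0 0 0 0;1 0 0 0 0;1 0 0 0 0;1 0 0 0 0;1 0 0 -0.2 0;1 0 0 -0.4 0;1 0 0 -0.66 0;1 0 0 -0.66 0"

```text
time: 23.37
position: [0.4415, 0.0118, 0.2092]
tool_rot: [1.0, 0.023, 0.005, 0.001]
ft_force: [0.5, -0.6, -0.3]
grip_width: 0.0843
grip_force: 0.0
```

move_arm --motion "-1 0.2 0 0 0;-1 0.4 0 0 0;-1 0.6 0 0 0;-1 0.87 -0.2 0 0;-1 0.87 -0.4 0 0;-1 0.87 -0.6 0 0;-1 0.87 -0.8 0 0;-1 0.87 -0.98 0 0;-1 0.87 -0.98 0 0;-1 0.87 -0.98 0 0;-1 0.87 -0.98 0 0;-1 0.87 -0.98 0 0" --newtons 20

```text
time: 24.37
position: [0.6035, 0.2145, 0.2042]
tool_rot: [1.0, 0.022, -0.0, 0.0]
ft_force: [-0.4, -0.3, 0.3]
grip_width: 0.015
grip_force: 0.0
```

```bash
python3 - <<'E'
from h import *
plan((.605,.216,.152,.046),(.558,.216,.152,.046),(.517,.216,.1445,.046))
bowl(("side",))
z=np.load("pics/side_last.npz");W=cloud("side",z["d"])
t=(W-np.array([.4395,.0123,0]))
m=(z["d"]>0)&(abs(t[...,0])<.015)&(abs(t[...,1])<.015)&(W[...,2]>.055)&(W[...,2]<.13)
Q=W[m];print("scoop grip",[(a,Q[abs(Q[:,2]-a)<.006].mean(0).round(4)) for a in(.065,.09,.11)],Q[:,2].max())
b=(z["d"]>0)&(abs(W[...,0]-.62)<.04)&(abs(W[...,1]-.216)<.06);print("obst behind max z<.12",np.percentile(W[b][:,2],[50,80,90]))
E
```

```text
t 24.37 tcp [0.6035 0.2145 0.2042] yaw 0.0438 w 0.015 gf 0.0 F [-0.4 -0.3  0.3]
(0.605, 0.216, 0.152, 0.046) -> [ 0.008 -0.007  0.261] -0.001 dist 0.052
(0.558, 0.216, 0.152, 0.046) -> [-0.227 -0.018  0.261] -0.001 dist 0.069
(0.517, 0.216, 0.1445, 0.046) -> [-0.432 -0.027  0.299] -0.001 dist 0.105
scoop grip [(0.065, array([0.4392, 0.0194, 0.0647])), (0.09, array([0.4387, 0.0189, 0.0905])), (0.11, array([0.4396, 0.0181, 0.1099]))] 0.12412450442925654
obst behind max z<.12 [0.38590564 0.49499033 0.52994313]
```

The scoop stands upright. Next I go down behind the lid and swing it over.

move_arm --motion "-1 0.008 -0.01 0.13 0;-1 0.008 -0.01 0.26 0;-1 0.008 -0.01 0.26 0;-1 -0.04 -0.012 0.26 0;-1 -0.09 -0.014 0.26 0;-1 -0.14 -0.016 0.26 0;-1 -0.19 -0.018 0.26 0;-1 -0.24 -0.02 0.262 0;-1 -0.29 -0.022 0.27 0;-1 -0.34 -0.024 0.28 0;-1 -0.39 -0.026 0.29 0;-1 -0.43 -0.028 0.3 0"

```text
time: 25.42
position: [0.517, 0.2176, 0.1452]
tool_rot: [1.0, 0.022, 0.001, -0.0]
ft_force: [3.0, -0.1, 0.2]
grip_width: 0.0005
grip_force: 0.9
```

```bash
python3 - <<'E'
from h import *
plan((.499,.216,.1336,.046),(.4855,.216,.118,.046),(.476,.216,.0995,.046),(.471,.216,.079,.046),(.471,.216,.074,.046))
bowl(("side",))
z=np.load("pics/side_last.npz");W=cloud("side",z["d"])
Q=W[(z["d"]>0)&(abs(W[...,0]-.49)<.09)&(abs(W[...,1]-.216)<.05)&(W[...,2]>.07)&(W[...,2]<.2)]
for a in np.arange(.08,.2,.02):
    q=Q[abs(Q[:,2]-a)<.004]; print(a.round(2),len(q),q.mean(0).round(3) if len(q) else"")
E
```

```text
t 25.42 tcp [0.517  0.2176 0.1452] yaw 0.045 w 0.0005 gf 0.9 F [ 3.  -0.1  0.2]
(0.499, 0.216, 0.1336, 0.046) -> [-0.09   0.004  0.058] -0.0 dist 0.021
(0.4855, 0.216, 0.118, 0.046) -> [-0.158  0.001  0.136] -0.0 dist 0.042
(0.476, 0.216, 0.0995, 0.046) -> [-0.206 -0.001  0.228] -0.0 dist 0.061
(0.471, 0.216, 0.079, 0.046) -> [-0.231 -0.002  0.331] -0.0 dist 0.081
(0.471, 0.216, 0.074, 0.046) -> [-0.231 -0.002  0.356] -0.0 dist 0.085
side bowl floor slope x,y,z0 158 [ 0.05   -0.5898 -0.07  ] xmax 0.0323 ymid 0.0065 z at x=.06 -0.067
0.08 52 [0.54  0.219 0.08 ]
0.1 59 [0.527 0.242 0.1  ]
0.12 75 [0.515 0.248 0.12 ]
0.14 40 [0.501 0.25  0.14 ]
0.16 0 
0.18 0
```

The lid follows the fingers and is now at about 60°. I continue along the arc and press it shut.

move_arm --motion "-1 -0.045 0 0.028 0;-1 -0.09 0 0.058 0;-1 -0.125 0 0.095 0;-1 -0.158 0 0.136 0;-1 -0.182 0 0.18 0;-1 -0.206 0 0.228 0;-1 -0.22 0 0.28 0;-1 -0.23 0 0.32 0;-1 -0.23 0 0.335 0;-1 -0.23 0 0.345 0;-1 -0.23 0 0.352 0;-1 -0.23 0 0.352 0"

```text
time: 26.47
position: [0.4704, 0.2157, 0.0779]
tool_rot: [1.0, 0.023, -0.0, 0.0]
ft_force: [-6.7, -1.9, 31.5]
grip_width: 0.0004
grip_force: 16.2
```

```bash
python3 - <<'E'
from h import *
plan((.471,.216,.074,.046))
bowl(("side",))
z=np.load("pics/side_last.npz");W=cloud("side",z["d"])
m=(z["d"]>0)&(np.hypot(W[...,0]-.487,W[...,1]-.216)<.045)&(W[...,2]>.05)&(W[...,2]<.1)
Q=W[m];A=np.c_[Q[:,0]-.487,Q[:,1]-.216,np.ones(len(Q))]
w=np.ones(len(Q),bool)
for _ in range(8):
    c=np.linalg.lstsq(A[w],Q[w,2],rcond=None)[0];w=abs(Q[:,2]-A@c)<.004
print("lid plane",c.round(4),w.sum(),len(Q))
E
```

```text
t 26.47 tcp [0.4704 0.2157 0.0779] yaw 0.0452 w 0.0004 gf 16.2 F [-6.7 -1.9 31.5]
(0.471, 0.216, 0.074, 0.046) -> [ 0.003 -0.001  0.019] -0.0 dist 0.004
side bowl floor slope x,y,z0 175 [-0.0614 -0.0245 -0.0727] xmax 0.08 ymid 0.0048 z at x=.06 -0.0764
lid plane [0.003  0.0175 0.0699] 439 451
```

The lid is shut (plane level at 70 mm) and pressed with about 30 N. I retreat and verify.

move_arm --motion "-1 0 0 0 0;-1 0 0 -0.02 0;-1 0 0 -0.1 0;-1 0 0 -0.25 0;-1 0 0 -0.45 0;-1 0 0 -0.7 0;-1 0 0 -0.7 0;-1 0 0 -0.7 0;-1 0 0 -0.7 0"

```text
time: 27.27
position: [0.4708, 0.2157, 0.214]
tool_rot: [1.0, 0.022, -0.0, -0.0]
ft_force: [0.2, -0.2, -0.4]
grip_width: 0.0004
grip_force: 0.0
```

```bash
python3 - <<'E'
from h import *
plan()
bowl(("side",))
z=np.load("pics/side_last.npz");W=cloud("side",z["d"])
Q=W[(z["d"]>0)&(np.hypot(W[...,0]-.487,W[...,1]-.216)<.042)&(W[...,2]>.05)&(W[...,2]<.1)];A=np.c_[Q[:,0]-.487,Q[:,1]-.216,np.ones(len(Q))]
print("lid plane",np.linalg.lstsq(A,Q[:,2],rcond=None)[0].round(4))
m=(z["d"]>0)&(abs(W[...,0]-.4395)<.015)&(abs(W[...,1]-.0123)<.015)&(W[...,2]>.055)&(W[...,2]<.13)
Q=W[m];print("scoop grip",[(a,Q[abs(Q[:,2]-a)<.006].mean(0).round(4)) for a in(.065,.09,.11)])
E
```

```text
t 27.27 tcp [0.4708 0.2157 0.214 ] yaw 0.0449 w 0.0004 gf 0.0 F [ 0.2 -0.2 -0.4]
lid plane [-0.0037  0.0157  0.0703]
scoop grip [(0.065, array([nan, nan, nan])), (0.09, array([nan, nan, nan])), (0.11, array([nan, nan, nan]))]<stdin>:8: RuntimeWarning: Mean of empty slice.
  ret = um.true_divide(
```

```bash
python3 - <<'E'
from h import *
p,d=robot.camera("top");W=cloud("top",d)
m=(d>0)&(abs(W[...,0]-.46)<.06)&(abs(W[...,1]-.0123)<.05)
Q=W[m&(W[...,2]>.1)&(W[...,2]<.13)];print("grip top",len(Q),Q.mean(0).round(4) if len(Q) else "")
z=np.load("pics/side_last.npz");S=cloud("side",z["d"])
m=(abs(S[...,0]-.46)<.06)&(abs(S[...,1]-.0123)<.05)&(z["d"]>0);print("side pts",m.sum(),S[m].max(0) if m.any() else "occluded")
E
```

```text
grip top 86 [0.4359 0.0119 0.1206]
side pts 1092 [0.51997312 0.06221316 0.03181141]
```

The top view sees the grip's top at 0.121 m over its place, so the scoop is standing. The hand hides it from the side camera.

```bash
python3 -c "
from rig import robot
print(robot.hand_in())"
```

```text
the job is handed in; nothing more can be done
None
```

I handed the job in at about 27 s: all four balls are in the jar, the lid is shut after a press of about 30 N, and the scoop stands released on the bench clear of tray and jar; the hand-in returned no verdict.

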